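# Set the marking head to 4-2-5 and lock it

## Task

Roll the three number wheels of the marking head to 4, 2, 5 dots, read from the robot's left to right at the white pointers, each squarely on its number. Then push the lock bar home until it is hard against its stop collars, and hold it there with a steady push of 12 N for a good second before letting go. Be gentle: never more than 20 N on the head, and leave everything round it where it is.

Things in the scene. Friction and masses are not known exactly. Their poses are not given: they have to be found in the camera images.
- head: Fixed marking head: dark base plate 175x200x12, three aluminium number wheels in a row between grey cheeks (to 96 mm high), a steel lock bar on the robot's side. Origin on the table under the middle of the axle; z up, x away from the robot (lock bar at -x), y along the axle to the robot's left. Axle 66 mm above the table. Yaw varies +-0.3 rad.
- pointer (a point): Tip of the white pointer ridge left of the middle wheel; there is one on each cheek, beside every wheel, 30 degrees forward (to the head's -x) of straight up seen from the axle, 35 mm from it. The flat that faces this way is the number set; a rib then stands straight up.
- axle_left (a point): Centre of the left wheel, on the axle (head's y = +56 mm). All wheels alike: hexagonal drum 60 mm across flats, 30 mm wide along the axle, 26 mm from the next (8 mm cheek between); a radial rib 8 mm thick, full width, on each corner, reaching 48 mm from the axle (114 mm above the table); flats carry 1 to 6 black 6 mm dots in order round the wheel.
- axle_middle (a point): Centre of the middle wheel (head's y = 0), same wheel. To roll a wheel, lower the shut fingertips between two ribs near the top, to about 35 mm above the axle, and push a rib towards or away from the robot. Get behind a rib within about 25 degrees of the top (one that leans more toward the finger catches its end) and change ribs when it is some 37 degrees past the top.
- axle_right (a point): Centre of the right wheel (head's y = -56 mm), same wheel.
- wheel_left (a joint): Angle in rad of the left wheel (as the robot sees it): the flat with k dots is at the pointers at (k-1)*1.0472 (1 dot 0, 2 dots 1.047 ... 6 dots 5.236); stops at -0.17 and 5.41. Grows as the wheel's top rolls away from the robot (head's +x). A rib is straight up at each number, others every 60 degrees. No clicks: turns stiffly (1 to 1.5 N on a rib) and stays where left.
- wheel_middle (a joint): Angle in rad of the middle wheel (as the robot sees it): the flat with k dots is at the pointers at (k-1)*1.0472 (1 dot 0, 2 dots 1.047 ... 6 dots 5.236); stops at -0.17 and 5.41. Grows as the wheel's top rolls away from the robot (head's +x). A rib is straight up at each number, others every 60 degrees. No clicks: turns stiffly (1 to 1.5 N on a rib) and stays where left.
- wheel_right (a joint): Angle in rad of the right wheel (as the robot sees it): the flat with k dots is at the pointers at (k-1)*1.0472 (1 dot 0, 2 dots 1.047 ... 6 dots 5.236); stops at -0.17 and 5.41. Grows as the wheel's top rolls away from the robot (head's +x). A rib is straight up at each number, others every 60 degrees. No clicks: turns stiffly (1 to 1.5 N on a rib) and stays where left.
- lock_bar (a joint): Travel in m of the lock bar along the head's +x: 0 pulled back (as found). Home is hard against two dark collars clamped on its guide rods, set differently each time: anywhere from 0.017 to 0.0265, to be felt. About 2 N of friction; stays where left. Three wedge noses (20 mm wide, 20 mm high at the tip) enter between ribs of wheels up to 0.15 rad off, else jam before 0.015.
- push_face (a point): Middle of the face, towards the robot (-x), of the lock bar's upright push tab, 86 mm above the table; push here to +x. Tab 34 mm wide, 12 mm thick, top 100 mm above the table. Guide rods 28 mm to either side of its middle are at most 74 mm high and end 15 mm in front of the pulled-back face.
- grease_tin: Red tin, 72 mm wide, 75 mm tall, standing right of the head. Bystander; origin under its centre.
- tape_roll: Yellow tape roll, 100 mm wide, 24 mm tall, left of the head. Bystander (fixed); origin under its centre.
- plug_gauge: Grey stepped plug gauge, 38 mm wide, 98 mm tall, standing beside the right end of the head. Bystander; origin under its centre.
- driver: Yellow-handled screwdriver, 200 mm long, 20 mm high, lying behind the head. Bystander; origin under its centre.
- nut: Steel nut, 21 mm wide, 11 mm high, at the left end of the head. Bystander; origin under its centre.
- marker: Black and white paint marker, 135 mm long, 18 mm high, lying at the left end of the head. Bystander; origin under its centre.

How it is judged:
By the outcome, as a careful person would: the job done as asked, in the order asked, and still so for the second after the job is handed in, with the robot touching nothing.
It also fails if it takes over 72 s, if anything falls off the work surface, if the arm or the gripper's body presses on something with over 40 N, if the wrist force passes 120 N, or if a joint passes its speed limit or range.

## Robot

A 6-joint arm with a two-finger parallel gripper is mounted at the origin on a cart in front of the work surface, level with it; the furniture and walls round the work are solid. World frame = base frame: x ahead of the robot, y to its left, z up, the work surface at z = 0. Lengths are in m, angles in rad, forces in N, time in s.
With the tool pointing down it reaches from about 0.4 to 0.925 m from the base axis. Payload 3.4 kg.
Tool frame: the origin (TCP) lies at the very end of the fingers, on their centre line; the grasp point (between the pads) lies 19 mm behind it; z points along the fingers, y is the line along which they close (so a half turn about z gives the same grasp; the last joint's range is limited). The gripper opens to 85 mm and grips with 20 to 120 N. Pads are 22 mm wide; open, the fingers measure 114 mm over their backs; the gripper's body (76 mm by 85 mm) begins 54 mm behind the grasp point. The pads swing forward as they close: fully open they stand 13 mm farther back than shut.
Start: joints at [-1.274, 0.307, 1.506, -0, 1.328, -0.073], TCP at [0.208, -0.536, 0.231] pointing down, gripper open.
Joint ranges: [-3.12, 3.12], [-1.05, 2.28], [0.14, 2.33], [-1.42, 4.57], [0.1, 2.73], [-2.68, 2.68]. Speed limits (rad/s): [2.57, 2.57, 3.14, 3.14, 3.14, 3.14].

## Interface

Orientations are given as a unit quaternion [w, x, y, z].
In Python, from rig import status, imaging, env gives the robot as it stands. The module is installed in compiled form; this text tells all that it offers.
- The arm moves only by the shell command python3 -m creep 'ROWS' [FORCE]. ROWS is JSON, a list of rows, each an object of numbers: "x", "y", "z": the shift along the world's x, y, z in m; "ax", "ay", "az": the turn, a rotation vector about the world's x, y, z in rad; "jaw": the opening, from 0 (shut) to 1 (fully open). In form: [{"x": .., "y": .., "z": .., "ax": .., "ay": .., "az": .., "jaw": ..}, ...]. A call has exactly 10 rows; each row shifts and turns the commanded pose from where the row before left it; what a row does not reach is not made up. A row lasts 1/12 s, in which the tool goes at most 41.7 mm and 7.16 degrees, less where a joint would pass 70% of its speed; a pose out of reach is approached as far as the arm can. A call with a gripper value outside its range is refused whole. The fingers move at their own pace and stop on an object; FORCE is the grip in N (left out, the last holds). Time passes only in rows, so rows that do not move let the fingers close, or fill a call up. It gives the time, the measured TCP pose, the force, the opening and the grip force at its end, in the units of the state.
- status.get_obs(): the state, without advancing time (a new reading comes with each control period).
- imaging.read_camera(name): name is "side" or "top" or "wrist"; returns a dict with "image" (420x560x3 uint8, blue, green, red), "mtx" (3x3 intrinsics, pixels), "R" (3x3) and "t" (3): a world point X has camera coordinates R X + t; the wrist camera has in their place "tool_from_camera" (4x4, takes a point from camera to tool coordinates, whose origin is the TCP and whose axes are the flange's). Camera axes: x right, y down, z forward; pixel columns grow to the right and rows downward; lengths in m; the calibration is good to about 2 mm. The wrist camera is an equidistant fisheye: a pixel r from the principal point sees the ray r / f radians off the axis. A picture is of the moment at which its call begins: read the wrist's pose just before it. There is no depth.
- env.finish_job(): hands the job in; it is judged then, once.
The state is a dict: "time": time; "joints": joint angles; "joint_vel": joint speeds; "joint_efforts": joint torques, N m; "tool_pos": TCP position; "orientation": TCP orientation; "ft_force": force on the tool from outside, world axes, zero at the start; "moment": the same for the moment, N m; "opening": finger opening in m; "grasp_force": force on a finger pad.
Only numpy, scipy, OpenCV 4.12 (cv2) and the standard library are available. Lean on these libraries where they do the work, as an engineer would, in place of code of your own. Each camera call takes 0.05 s, during which the arm holds its last target. There are 200 camera calls.

## Working session

There is one attempt and no reset: what is moved stays moved. The work goes in short steps, Python scripts to look and compute and a shell command to move; the robot and the scene stay as the last step left them, time stands still between calls to the robot, and variables do not carry over. Pictures are saved under pics/ and viewed, at most 10 in all, crops included, and the job is handed in when it is done.

```bash
mkdir -p pics
python3 - <<'E'
from rig import status, imaging
import cv2,numpy as np
o=status.get_obs()
print({k:np.round(v,3) for k,v in o.items()})
for n in ("top","side"):
    c=imaging.read_camera(n); cv2.imwrite(f"pics/{n}0.png",c["image"]); print(n,c["mtx"].tolist(),np.round(c["R"],4).tolist(),np.round(c["t"],4).tolist())
E
```

```text
{'time': np.float64(0.0), 'joints': array([-1.274,  0.308,  1.508, -0.   ,  1.328, -0.074]), 'joint_vel': array([ 0.   , -0.   , -0.   , -0.001,  0.001, -0.   ]), 'joint_efforts': array([-3.0000e-03, -4.5757e+01, -2.5192e+01, -0.0000e+00,  1.4000e-02,
        0.0000e+00]), 'tool_pos': array([ 0.208, -0.535,  0.23 ]), 'orientation': array([-0.001,  0.983,  0.184, -0.   ]), 'ft_force': array([0.03 , 0.39 , 0.781]), 'moment': array([-0.014, -0.033,  0.03 ]), 'grasp_force': np.float64(0.0), 'opening': np.float64(0.085)}
top [[407.0495426692816, 0.0, 278.26511244703823], [0.0, 407.0495426692816, 209.34800868518857], [0.0, 0.0, 1.0]] [[-0.0144, -0.9997, -0.0214], [-0.9941, 0.0166, -0.1072], [0.1075, 0.0197, -0.994]] [0.0095, 0.5649, 1.3101]
side [[505.3392917533407, 0.0, 285.6899217471475], [0.0, 505.3392917533407, 201.57853546389737], [0.0, 0.0, 1.0]] [[-0.8483, -0.5295, -0.0068], [-0.2908, 0.4765, -0.8297], [0.4426, -0.7018, -0.5582]] [0.4642, 0.2593, 1.1463]
```

View pics/top0.png

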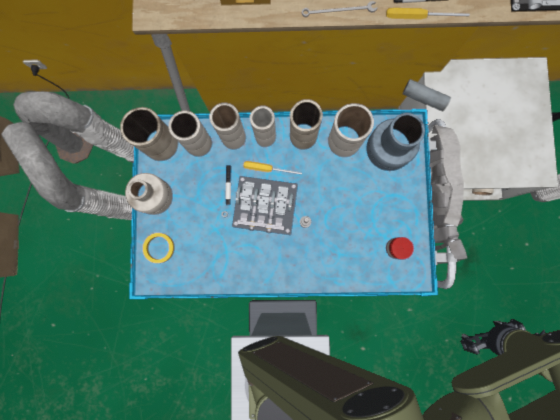

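View pics/side0.png

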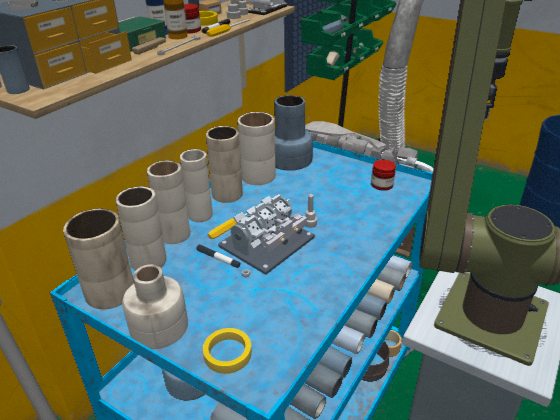

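The top view shows the head at about px (265,206) with its plate corners near (242,178), (298,182), (292,234) and (234,228). The plug gauge is at (305,222), the nut at (224,214) and the marker at (228,185). The side view shows the head at about (265,230).

```bash
cat > h.py <<'E'
from rig import status, imaging
import cv2,numpy as np
from scipy.spatial.transform import Rotation as Ro
def cast(c,uv,z):
    uv=np.atleast_2d(uv).astype(float); d=np.c_[uv,np.ones(len(uv))]@np.linalg.inv(c["mtx"]).T@c["R"]
    o=-c["R"].T@c["t"]; return o+d*((z-o[2])/d[:,2])[:,None]
def proj(c,X):
    p=(np.atleast_2d(X)@c["R"].T+c["t"])@c["mtx"].T; return p[:,:2]/p[:,2:]
def obs():
    o=status.get_obs(); q=np.array(o["orientation"]); return o,np.array(o["tool_pos"]),Ro.from_quat(q[[1,2,3,0]]).as_matrix()
def wrist():
    o,p,R=obs(); c=imaging.read_camera("wrist"); c["p"],c["Rt"]=p,R; return c
def wray(c,uv):
    uv=np.atleast_2d(uv).astype(float); K=c["mtx"]; T=np.array(c["tool_from_camera"])
    a=(uv-K[:2,2])/np.array([K[0,0],K[1,1]]); th=np.linalg.norm(a,axis=1)+1e-12
    d=np.c_[a/th[:,None]*np.sin(th)[:,None],np.cos(th)]
    return c["p"]+c["Rt"]@T[:3,3], d@(c["Rt"]@T[:3,:3]).T
def wcast(c,uv,z):
    o,d=wray(c,uv); return o+d*((z-o[2])/d[:,2])[:,None]
def wproj(c,X):
    T=np.array(c["tool_from_camera"]); Xt=(np.atleast_2d(X)-c["p"])@c["Rt"]; v=(Xt-T[:3,3])@T[:3,:3]
    r=np.linalg.norm(v[:,:2],axis=1)+1e-12; th=np.arctan2(r,v[:,2])
    return v[:,:2]/r[:,None]*th[:,None]*c["mtx"][0,0]+c["mtx"][:2,2]
E
python3 - <<'E'
from h import *
c=imaging.read_camera("top"); P=cast(c,[[242,178],[298,182],[292,234],[234,228]],.012); print(P.round(3),P.mean(0).round(3))
for n,uv,z in(("gauge",(306,222),.05),("nut",(224,214),.01),("tin",(401,247),.07),("tape",(158,248),.02)): print(n,cast(c,uv,z).round(3))
w=imaging.read_camera("wrist"); print(w["mtx"],w["tool_from_camera"])
E
```

```text
[[ 0.675  0.122  0.012]
 [ 0.658 -0.067  0.012]
 [ 0.484 -0.043  0.012]
 [ 0.507  0.149  0.012]] [0.581 0.04  0.012]
gauge [[ 0.52  -0.089  0.05 ]]
nut [[0.555 0.183 0.01 ]]
tin [[ 0.435 -0.384  0.07 ]]
tape [[0.444 0.4   0.02 ]]
[[325.1922621    0.         273.38235346]
 [  0.         325.1922621  211.80999692]
 [  0.           0.           1.        ]] [[-3.68115334e-04 -9.60038852e-01 -2.79866516e-01  7.06237879e-02]
 [ 9.99999652e-01 -5.62782475e-04  6.15214130e-04  4.34478110e-04]
 [-7.48133438e-04 -2.79866192e-01  9.60038726e-01 -1.42461410e-01]
 [ 0.00000000e+00  0.00000000e+00  0.00000000e+00  1.00000000e+00]]
```

```bash
R='{"x":0.008,"y":0.019,"z":0.001,"az":0.088,"jaw":0}'
python3 -m creep '[{"x":0.004,"y":0.01,"z":0.005,"az":0.05,"jaw":0},{"x":0.008,"y":0.02,"z":0.005,"az":0.09,"jaw":0},{"x":0.008,"y":0.02,"z":0.005,"az":0.09,"jaw":0},{"x":0.008,"y":0.02,"z":0.005,"az":0.09,"jaw":0},{"x":0.008,"y":0.02,"z":0,"az":0.09,"jaw":0},{"x":0.008,"y":0.02,"z":0,"az":0.09,"jaw":0},{"x":0.008,"y":0.02,"z":0,"az":0.09,"jaw":0},{"x":0.008,"y":0.02,"z":0,"az":0.09,"jaw":0},{"x":0.008,"y":0.02,"z":0,"az":0.09,"jaw":0},{"x":0.008,"y":0.02,"z":0,"az":0.09,"jaw":0}]' 20
python3 -m creep '[{"x":0.008,"y":0.02,"z":0,"az":0.09,"jaw":0},{"x":0.008,"y":0.02,"z":0,"az":0.09,"jaw":0},{"x":0.008,"y":0.02,"z":0,"az":0.09,"jaw":0},{"x":0.008,"y":0.02,"z":0,"az":0.09,"jaw":0},{"x":0.008,"y":0.02,"z":0,"az":0.09,"jaw":0},{"x":0.008,"y":0.02,"z":0,"az":0.09,"jaw":0},{"x":0.008,"y":0.02,"z":0,"az":0.09,"jaw":0},{"x":0.008,"y":0.02,"z":0,"az":0.09,"jaw":0},{"x":0.008,"y":0.02,"z":0,"az":0.09,"jaw":0},{"x":0.008,"y":0.02,"z":0,"az":0.09,"jaw":0}]'
```

```text
invalid input
invalid input
```

```bash
python3 -m creep '[{"x":0.008,"y":0.02,"az":0.09,"jaw":0},{"x":0.008,"y":0.02,"az":0.09,"jaw":0},{"x":0.008,"y":0.02,"az":0.09,"jaw":0},{"x":0.008,"y":0.02,"az":0.09,"jaw":0},{"x":0.008,"y":0.02,"az":0.09,"jaw":0},{"x":0.008,"y":0.02,"az":0.09,"jaw":0},{"x":0.008,"y":0.02,"az":0.09,"jaw":0},{"x":0.008,"y":0.02,"az":0.09,"jaw":0},{"x":0.008,"y":0.01,"az":0.09,"jaw":0},{"x":0.004,"y":0.005,"az":0.09,"jaw":0}]'
python3 - <<'E'
from h import *
c=wrist(); cv2.imwrite("pics/w1.png",cv2.resize(c["image"],(800,600)))
o,p,R=obs(); print(p,np.arctan2(R[1,0],R[0,0]),o["joints"],o["time"])
E
```

```text
[ 0.20824676 -0.53560508  0.23085723] 0.37081567444502495 [-1.27349186e+00  3.07188221e-01  1.50699569e+00  2.38741599e-05
  1.32843588e+00 -7.35170040e-02] 0.25invalid input
```

View pics/w1.png

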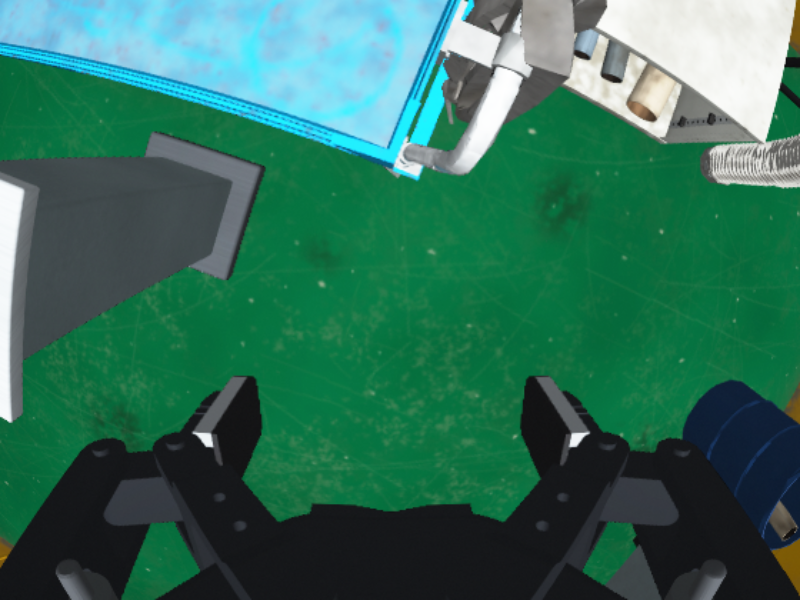

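The arm hasn't moved: the picture shows the cart edge and the open fingers. I'll resend the rows with every key filled in.

```bash
python3 -m creep '[{"x":0.004,"y":0.01,"z":0.005,"ax":0.0,"ay":0.0,"az":0.05,"jaw":0.0},{"x":0.008,"y":0.02,"z":0.005,"ax":0.0,"ay":0.0,"az":0.09,"jaw":0.0},{"x":0.008,"y":0.02,"z":0.005,"ax":0.0,"ay":0.0,"az":0.09,"jaw":0.0},{"x":0.008,"y":0.02,"z":0.005,"ax":0.0,"ay":0.0,"az":0.09,"jaw":0.0},{"x":0.008,"y":0.02,"z":0.0,"ax":0.0,"ay":0.0,"az":0.09,"jaw":0.0},{"x":0.008,"y":0.02,"z":0.0,"ax":0.0,"ay":0.0,"az":0.09,"jaw":0.0},{"x":0.008,"y":0.02,"z":0.0,"ax":0.0,"ay":0.0,"az":0.09,"jaw":0.0},{"x":0.008,"y":0.02,"z":0.0,"ax":0.0,"ay":0.0,"az":0.09,"jaw":0.0},{"x":0.008,"y":0.02,"z":0.0,"ax":0.0,"ay":0.0,"az":0.09,"jaw":0.0},{"x":0.008,"y":0.02,"z":0.0,"ax":0.0,"ay":0.0,"az":0.09,"jaw":0.0}]' 20
```

```text
time: 1.08
tool_pos: [0.2845, -0.3448, 0.2513]
orientation: [0.0, 0.815, 0.579, 0.0]
ft_force: [-0.0, -0.4, -0.6]
opening: 0.0003
grasp_force: 0.0
```

```bash
python3 -m creep '[{"x":0.008,"y":0.02,"z":0.0,"ax":0.0,"ay":0.0,"az":0.1,"jaw":0.0},{"x":0.008,"y":0.02,"z":0.0,"ax":0.0,"ay":0.0,"az":0.1,"jaw":0.0},{"x":0.008,"y":0.02,"z":0.0,"ax":0.0,"ay":0.0,"az":0.1,"jaw":0.0},{"x":0.008,"y":0.02,"z":0.0,"ax":0.0,"ay":0.0,"az":0.1,"jaw":0.0},{"x":0.008,"y":0.02,"z":0.0,"ax":0.0,"ay":0.0,"az":0.1,"jaw":0.0},{"x":0.008,"y":0.02,"z":0.0,"ax":0.0,"ay":0.0,"az":0.1,"jaw":0.0},{"x":0.008,"y":0.02,"z":0.0,"ax":0.0,"ay":0.0,"az":0.1,"jaw":0.0},{"x":0.008,"y":0.02,"z":0.0,"ax":0.0,"ay":0.0,"az":0.1,"jaw":0.0},{"x":0.008,"y":0.02,"z":0.0,"ax":0.0,"ay":0.0,"az":0.1,"jaw":0.0},{"x":0.008,"y":0.02,"z":0.0,"ax":0.0,"ay":0.0,"az":0.1,"jaw":0.0}]'
python3 -m creep '[{"x":0.008,"y":0.02,"z":0.0,"ax":0.0,"ay":0.0,"az":0.1,"jaw":0.0},{"x":0.008,"y":0.02,"z":0.0,"ax":0.0,"ay":0.0,"az":0.1,"jaw":0.0},{"x":0.008,"y":0.02,"z":0.0,"ax":0.0,"ay":0.0,"az":0.1,"jaw":0.0},{"x":0.008,"y":0.02,"z":0.0,"ax":0.0,"ay":0.0,"az":0.1,"jaw":0.0},{"x":0.008,"y":0.02,"z":0.0,"ax":0.0,"ay":0.0,"az":0.1,"jaw":0.0},{"x":0.008,"y":0.02,"z":0.0,"ax":0.0,"ay":0.0,"az":0.1,"jaw":0.0},{"x":0.008,"y":0.02,"z":0.0,"ax":0.0,"ay":0.0,"az":0.1,"jaw":0.0},{"x":0.008,"y":0.02,"z":0.0,"ax":0.0,"ay":0.0,"az":0.08,"jaw":0.0},{"x":0.008,"y":0.02,"z":0.0,"ax":0.0,"ay":0.0,"az":0.0,"jaw":0.0},{"x":0.0,"y":0.01,"z":0.0,"ax":0.0,"ay":0.0,"az":0.0,"jaw":0.0}]'
python3 - <<'E'
from h import *
c=wrist(); cv2.imwrite("pics/w2.png",cv2.resize(c["image"],(800,600)))
o,p,R=obs(); print(p,np.arctan2(R[1,0],R[0,0]),o["joints"],o["time"],R.round(3))
E
```

```text
time: 1.92
tool_pos: [0.3645, -0.1449, 0.2514]
orientation: [0.0, 0.438, 0.899, 0.0]
ft_force: [-0.1, 0.1, 1.0]
opening: -0.0002
grasp_force: 0.0
time: 2.75
tool_pos: [0.4378, 0.0459, 0.2514]
orientation: [0.001, 0.065, 0.998, 0.0]
ft_force: [1.2, 0.0, 0.6]
opening: 0.0
grasp_force: 0.0
[0.43663171 0.04660509 0.25123345] 3.0124845089421646 [ 8.68766111e-03  9.73405720e-02  1.73499724e+00  1.70134869e-03
  1.30927645e+00 -1.43344022e+00] 2.8 [[-0.992  0.129 -0.   ]
 [ 0.129  0.992  0.002]
 [ 0.     0.002 -1.   ]]
```

View pics/w2.png

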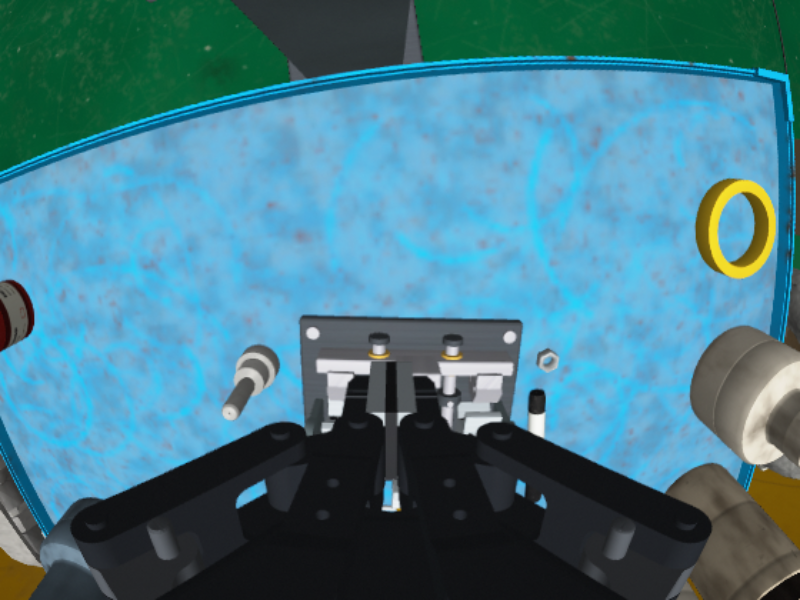

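The view shows the head behind the fingers: plate front edge from (302,318) to (522,320), rods at (378,345) and (453,345). I'll move the camera over it.

```bash
python3 -m creep '[{"x":0.01,"y":0.0,"z":0.0,"ax":0.0,"ay":0.0,"az":0.0,"jaw":0.0},{"x":0.02,"y":0.0,"z":0.0,"ax":0.0,"ay":0.0,"az":0.0,"jaw":0.0},{"x":0.03,"y":0.0,"z":0.0,"ax":0.0,"ay":0.0,"az":0.0,"jaw":0.0},{"x":0.03,"y":0.0,"z":0.0,"ax":0.0,"ay":0.0,"az":0.0,"jaw":0.0},{"x":0.03,"y":0.0,"z":0.0,"ax":0.0,"ay":0.0,"az":0.0,"jaw":0.0},{"x":0.03,"y":0.0,"z":0.0,"ax":0.0,"ay":0.0,"az":0.0,"jaw":0.0},{"x":0.03,"y":0.0,"z":0.0,"ax":0.0,"ay":0.0,"az":0.0,"jaw":0.0},{"x":0.02,"y":0.0,"z":0.0,"ax":0.0,"ay":0.0,"az":0.0,"jaw":0.0},{"x":0.01,"y":0.0,"z":0.0,"ax":0.0,"ay":0.0,"az":0.0,"jaw":0.0},{"x":0.0,"y":0.0,"z":0.0,"ax":0.0,"ay":0.0,"az":0.0,"jaw":0.0}]'
python3 - <<'E'
from h import *
c=wrist(); np.savez("w3.npz",**c)
im=c["image"][60:300,130:450]; cv2.imwrite("pics/w3.png",cv2.resize(im,(800,600),interpolation=cv2.INTER_CUBIC))
print(c["p"],c["Rt"].round(3), wproj(c,c["p"]), wproj(c,[.58,.04,.012]))
E
```

```text
time: 3.63
tool_pos: [0.6483, 0.0424, 0.2503]
orientation: [0.0, 0.066, 0.998, -0.0]
ft_force: [-1.2, 0.0, -0.1]
opening: 0.0
grasp_force: 0.0
[0.64828573 0.04242914 0.25034571] [[-0.991  0.132 -0.   ]
 [ 0.132  0.991 -0.001]
 [-0.    -0.001 -1.   ]] [[274.88356933 270.37632518]] [[264.37531255 122.82765454]]
```

View pics/w3.png

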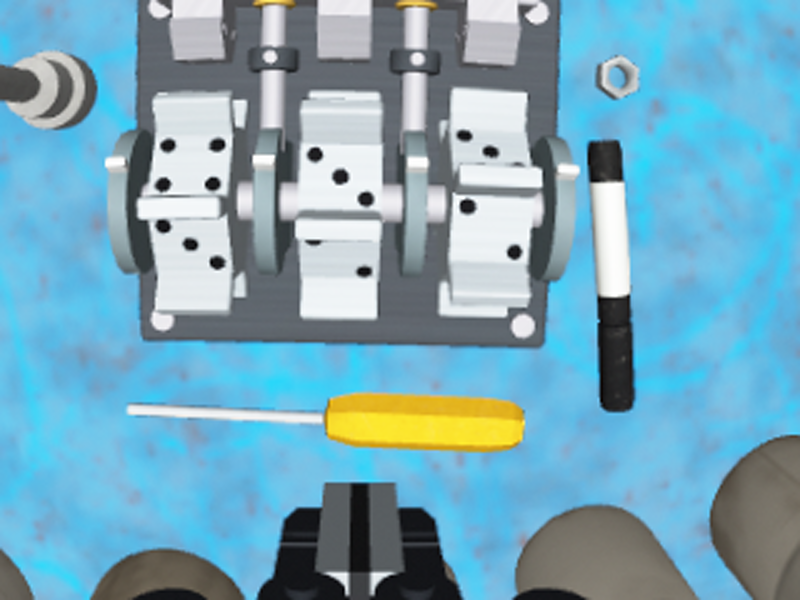

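Crop view (robot side is at the top, robot's right is at the left):
- **Right wheel:** front flat 4, back 3, rib at about (180,207).
- **Middle wheel:** front 3, back 2, rib at about (340,230).
- **Left wheel:** front 3, back 2, rib at about (500,180).
- **Pointers:** at (117,163), (264,160), (418,162) and (567,171).

Run:
```python
from h import *
c=dict(np.load("w3.npz"))
f=lambda a:np.array(a,float)*.4+[130,60]
S=wcast(c,f([[160,5],[537,12],[523,325],[161,320]]),.014); print("screws",S.round(4).tolist(), S.mean(0).round(4))
P=wcast(c,f([[117,163],[264,160],[418,162],[567,171]]),.0963); print("ptr",P.round(4).tolist(),[np.linalg.norm(P[i+1]-P[i]).round(4) for i in range(3)])
d=P[3]-P[0]; yaw=np.arctan2(-d[0],d[1]); print("yaw ptr",yaw)
for a,b in((0,3),(1,2)): print(np.linalg.norm(S[a]-S[b]))
e=S[1]-S[0]; e2=S[2]-S[3]; print("yaw screws",np.arctan2(-e[0],e[1]),np.arctan2(-e2[0],e2[1]))
ex=np.array([np.cos(yaw),np.sin(yaw),0]); O=P.mean(0)+.0175*ex; print("axle mid",O)
def dots_rib(O,yaw):
    ex=np.array([np.cos(yaw),np.sin(yaw),0]); 
    for n,uv in(("R",(180,207)),("M",(340,230)),("L",(500,178))):
        o,d=wray(c,f([uv])); d=d[0]
        a=np.array([(o-O)@ex,o[2]-.066]); b=np.array([d@ex,d[2]])
        t=np.roots([b@b,2*a@b,a@a-.048**2]); t=min(t.real); q=a+b*t; print(n,np.degrees(np.arctan2(q[0],q[1])))
dots_rib(O,yaw)
```

```text
screws [[0.4947, -0.0314, 0.014], [0.522, 0.1418, 0.014], [0.6704, 0.1186, 0.014], [0.6446, -0.0549, 0.014]] [0.5829 0.0436 0.014 ]
ptr [[0.5685, -0.0382, 0.0963], [0.5767, 0.0166, 0.0963], [0.585, 0.0716, 0.0963], [0.5941, 0.1263, 0.0963]] [np.float64(0.0554), np.float64(0.0557), np.float64(0.0554)]
yaw ptr -0.15442498755951076
0.15169477987252103
0.15015886770602377
yaw screws -0.1564384491432304 -0.14768158582796143
axle mid [0.59836946 0.04136508 0.0963    ]
R -2.0039555647428258
M 7.246155005426663
L -16.60883268830373
```

```bash
python3 -m creep '[{"x":-0.0155,"y":0.012,"z":-0.02,"ax":0.0,"ay":0.0,"az":-0.004,"jaw":0.0},{"x":-0.0155,"y":0.012,"z":-0.02,"ax":0.0,"ay":0.0,"az":-0.004,"jaw":0.0},{"x":-0.0155,"y":0.012,"z":-0.02,"ax":0.0,"ay":0.0,"az":-0.004,"jaw":0.0},{"x":-0.0155,"y":0.012,"z":-0.02,"ax":0.0,"ay":0.0,"az":-0.004,"jaw":0.0},{"x":-0.0155,"y":0.012,"z":-0.02,"ax":0.0,"ay":0.0,"az":-0.004,"jaw":0.0},{"x":0.0,"y":0.0,"z":-0.01,"ax":0.0,"ay":0.0,"az":0.0,"jaw":0.0},{"x":0.0,"y":0.0,"z":-0.01,"ax":0.0,"ay":0.0,"az":0.0,"jaw":0.0},{"x":0.0,"y":0.0,"z":-0.01,"ax":0.0,"ay":0.0,"az":0.0,"jaw":0.0},{"x":0.0,"y":0.0,"z":-0.01,"ax":0.0,"ay":0.0,"az":0.0,"jaw":0.0},{"x":0.0,"y":0.0,"z":-0.008,"ax":0.0,"ay":0.0,"az":0.0,"jaw":0.0}]'
python3 - <<'E'
from h import *
o,p,R=obs(); print(p,np.arctan2(R[1,0],R[0,0]),o["ft_force"])
yaw=-.153;ex=np.array([np.cos(yaw),np.sin(yaw)]);ey=np.array([-ex[1],ex[0]]);d=p[:2]-[.598,.0415];print("head xy",d@ex,d@ey)
E
```

```text
time: 4.52
tool_pos: [0.5699, 0.1034, 0.1029]
orientation: [0.001, 0.076, 0.997, 0.0]
ft_force: [0.8, 0.9, 0.5]
opening: -0.0001
grasp_force: 0.0
[0.56987828 0.10343158 0.10292307] 2.9900631802869313 [0.77145489 0.92888704 0.50033765]
head xy -0.03723181398092495 0.05692225455802479
```

```bash
python3 -m creep '[{"x":0.0046,"y":-0.0007,"z":0.0,"ax":0.0,"ay":0.0,"az":0.0,"jaw":0.0},{"x":0.0046,"y":-0.0007,"z":0.0,"ax":0.0,"ay":0.0,"az":0.0,"jaw":0.0},{"x":0.0046,"y":-0.0007,"z":0.0,"ax":0.0,"ay":0.0,"az":0.0,"jaw":0.0},{"x":0.0046,"y":-0.0007,"z":0.0,"ax":0.0,"ay":0.0,"az":0.0,"jaw":0.0},{"x":0.0046,"y":-0.0007,"z":0.0,"ax":0.0,"ay":0.0,"az":0.0,"jaw":0.0},{"x":0.0046,"y":-0.0007,"z":0.0,"ax":0.0,"ay":0.0,"az":0.0,"jaw":0.0},{"x":0.0046,"y":-0.0007,"z":0.0,"ax":0.0,"ay":0.0,"az":0.0,"jaw":0.0},{"x":0.0046,"y":-0.0007,"z":0.0,"ax":0.0,"ay":0.0,"az":0.0,"jaw":0.0},{"x":0.0046,"y":-0.0007,"z":0.0,"ax":0.0,"ay":0.0,"az":0.0,"jaw":0.0},{"x":0.0046,"y":-0.0007,"z":0.0,"ax":0.0,"ay":0.0,"az":0.0,"jaw":0.0}]'
python3 - <<'E'
from h import *
o,p,R=obs(); print(p,np.arctan2(R[1,0],R[0,0]),o["ft_force"])
yaw=-.153;ex=np.array([np.cos(yaw),np.sin(yaw)]);ey=np.array([-ex[1],ex[0]]);d=p[:2]-[.598,.0415];print("head xy",d@ex,d@ey)
E
```

```text
time: 5.35
tool_pos: [0.6151, 0.0971, 0.1031]
orientation: [-0.0, 0.075, 0.997, -0.0]
ft_force: [-2.1, 0.6, 0.2]
opening: 0.0001
grasp_force: 0.6
[0.61506513 0.09705502 0.10310522] 2.990819309172178 [-2.12743639  0.58070065  0.1507008 ]
head xy 0.008398991073505857 0.057506831237659706
```

```bash
python3 -m creep '[{"x":-0.003,"y":0.0,"z":0.0,"ax":0.0,"ay":0.0,"az":0.0,"jaw":0.0},{"x":0.0,"y":0.0,"z":0.012,"ax":0.0,"ay":0.0,"az":0.0,"jaw":0.0},{"x":0.0,"y":0.0,"z":0.013,"ax":0.0,"ay":0.0,"az":0.0,"jaw":0.0},{"x":-0.0112,"y":0.0018,"z":0.0,"ax":0.0,"ay":0.0,"az":0.0,"jaw":0.0},{"x":-0.0112,"y":0.0018,"z":0.0,"ax":0.0,"ay":0.0,"az":0.0,"jaw":0.0},{"x":-0.0112,"y":0.0018,"z":0.0,"ax":0.0,"ay":0.0,"az":0.0,"jaw":0.0},{"x":-0.0112,"y":0.0018,"z":0.0,"ax":0.0,"ay":0.0,"az":0.0,"jaw":0.0},{"x":0.0,"y":0.0,"z":-0.008,"ax":0.0,"ay":0.0,"az":0.0,"jaw":0.0},{"x":0.0,"y":0.0,"z":-0.008,"ax":0.0,"ay":0.0,"az":0.0,"jaw":0.0},{"x":0.0,"y":0.0,"z":-0.009,"ax":0.0,"ay":0.0,"az":0.0,"jaw":0.0}]'
cat > w.py <<'E'
from h import *
o,p,R=obs(); print(p.round(4),np.arctan2(R[1,0],R[0,0]).round(4),o["ft_force"].round(2))
yaw=-.153;ex=np.array([np.cos(yaw),np.sin(yaw)]);ey=np.array([-ex[1],ex[0]]);d=p[:2]-[.598,.0415];print("head xy",d@ex*1e3,d@ey*1e3)
E
python3 w.py
```

```text
time: 6.18
tool_pos: [0.5671, 0.1044, 0.1025]
orientation: [0.0, 0.075, 0.997, 0.0]
ft_force: [-0.9, 0.2, -0.3]
opening: 0.0
grasp_force: 0.0
[0.5671 0.1044 0.1025] 2.9912 [-0.85  0.21 -0.32]
head xy -40.142260942827164 57.43607397958482
```

```bash
python3 -m creep '[{"x":0.004,"y":-0.0006,"z":0.0,"ax":0.0,"ay":0.0,"az":0.0,"jaw":0.0},{"x":0.004,"y":-0.0006,"z":0.0,"ax":0.0,"ay":0.0,"az":0.0,"jaw":0.0},{"x":0.004,"y":-0.0006,"z":0.0,"ax":0.0,"ay":0.0,"az":0.0,"jaw":0.0},{"x":0.004,"y":-0.0006,"z":0.0,"ax":0.0,"ay":0.0,"az":0.0,"jaw":0.0},{"x":0.004,"y":-0.0006,"z":0.0,"ax":0.0,"ay":0.0,"az":0.0,"jaw":0.0},{"x":0.004,"y":-0.0006,"z":0.0,"ax":0.0,"ay":0.0,"az":0.0,"jaw":0.0},{"x":0.0,"y":0.0,"z":0.0,"ax":0.0,"ay":0.0,"az":0.0,"jaw":0.0},{"x":0.0,"y":0.0,"z":0.0,"ax":0.0,"ay":0.0,"az":0.0,"jaw":0.0},{"x":0.0,"y":0.0,"z":0.0,"ax":0.0,"ay":0.0,"az":0.0,"jaw":0.0},{"x":0.0,"y":0.0,"z":0.0,"ax":0.0,"ay":0.0,"az":0.0,"jaw":0.0}]'; python3 w.py
```

```text
time: 7.02
tool_pos: [0.5912, 0.1007, 0.1034]
orientation: [0.0, 0.075, 0.997, 0.0]
ft_force: [0.2, -0.0, -0.2]
opening: 0.0002
grasp_force: 0.0
[0.5912 0.1007 0.1034] 2.9908 [ 0.24 -0.05 -0.23]
head xy -15.739880146752942 57.443350611173614
```

```bash
python3 -m creep '[{"x":-0.003,"y":0.0,"z":0.0,"ax":0.0,"ay":0.0,"az":0.0,"jaw":0.0},{"x":0.0,"y":0.0,"z":0.025,"ax":0.0,"ay":0.0,"az":0.0,"jaw":0.0},{"x":0.0075,"y":-0.0127,"z":0.0,"ax":0.0,"ay":0.0,"az":0.0,"jaw":0.0},{"x":0.0075,"y":-0.0127,"z":0.0,"ax":0.0,"ay":0.0,"az":0.0,"jaw":0.0},{"x":0.0075,"y":-0.0127,"z":0.0,"ax":0.0,"ay":0.0,"az":0.0,"jaw":0.0},{"x":0.0075,"y":-0.0127,"z":0.0,"ax":0.0,"ay":0.0,"az":0.0,"jaw":0.0},{"x":0.0075,"y":-0.0127,"z":0.0,"ax":0.0,"ay":0.0,"az":0.0,"jaw":0.0},{"x":0.0,"y":0.0,"z":-0.008,"ax":0.0,"ay":0.0,"az":0.0,"jaw":0.0},{"x":0.0,"y":0.0,"z":-0.009,"ax":0.0,"ay":0.0,"az":0.0,"jaw":0.0},{"x":0.0,"y":0.0,"z":-0.009,"ax":0.0,"ay":0.0,"az":0.0,"jaw":0.0}]'; python3 w.py
python3 -m creep '[{"x":-0.0037,"y":0.0006,"z":0.0,"ax":0.0,"ay":0.0,"az":0.0,"jaw":0.0},{"x":-0.0037,"y":0.0006,"z":0.0,"ax":0.0,"ay":0.0,"az":0.0,"jaw":0.0},{"x":-0.0037,"y":0.0006,"z":0.0,"ax":0.0,"ay":0.0,"az":0.0,"jaw":0.0},{"x":-0.0037,"y":0.0006,"z":0.0,"ax":0.0,"ay":0.0,"az":0.0,"jaw":0.0},{"x":-0.0037,"y":0.0006,"z":0.0,"ax":0.0,"ay":0.0,"az":0.0,"jaw":0.0},{"x":-0.0037,"y":0.0006,"z":0.0,"ax":0.0,"ay":0.0,"az":0.0,"jaw":0.0},{"x":-0.0037,"y":0.0006,"z":0.0,"ax":0.0,"ay":0.0,"az":0.0,"jaw":0.0},{"x":-0.0037,"y":0.0006,"z":0.0,"ax":0.0,"ay":0.0,"az":0.0,"jaw":0.0},{"x":-0.0037,"y":0.0006,"z":0.0,"ax":0.0,"ay":0.0,"az":0.0,"jaw":0.0},{"x":-0.0037,"y":0.0006,"z":0.0,"ax":0.0,"ay":0.0,"az":0.0,"jaw":0.0}]'; python3 w.py
```

```text
time: 7.85
tool_pos: [0.6248, 0.037, 0.1007]
orientation: [-0.001, 0.076, 0.997, 0.0]
ft_force: [-0.1, -0.4, -0.5]
opening: 0.0002
grasp_force: 0.0
[0.6248 0.037  0.1007] 2.9897 [-0.07 -0.42 -0.48]
head xy 27.16662737194518 -0.4030132639373594
time: 8.68
tool_pos: [0.5883, 0.0432, 0.1026]
orientation: [0.0, 0.075, 0.997, 0.0]
ft_force: [1.4, -0.8, 0.2]
opening: 0.0
grasp_force: 0.6
[0.5883 0.0432 0.1026] 2.9908 [ 1.43 -0.85  0.16]
head xy -9.825711009524728 0.2282180229474555
```

```bash
python3 -m creep '[{"x":0.003,"y":0.0,"z":0.0,"ax":0.0,"ay":0.0,"az":0.0,"jaw":0.0},{"x":0.0,"y":0.0,"z":0.012,"ax":0.0,"ay":0.0,"az":0.0,"jaw":0.0},{"x":0.0,"y":0.0,"z":0.013,"ax":0.0,"ay":0.0,"az":0.0,"jaw":0.0},{"x":0.0116,"y":-0.0019,"z":0.0,"ax":0.0,"ay":0.0,"az":0.0,"jaw":0.0},{"x":0.0116,"y":-0.0019,"z":0.0,"ax":0.0,"ay":0.0,"az":0.0,"jaw":0.0},{"x":0.0116,"y":-0.0019,"z":0.0,"ax":0.0,"ay":0.0,"az":0.0,"jaw":0.0},{"x":0.0116,"y":-0.0019,"z":0.0,"ax":0.0,"ay":0.0,"az":0.0,"jaw":0.0},{"x":0.0,"y":0.0,"z":-0.008,"ax":0.0,"ay":0.0,"az":0.0,"jaw":0.0},{"x":0.0,"y":0.0,"z":-0.008,"ax":0.0,"ay":0.0,"az":0.0,"jaw":0.0},{"x":0.0,"y":0.0,"z":-0.009,"ax":0.0,"ay":0.0,"az":0.0,"jaw":0.0}]'; python3 w.py
python3 -m creep '[{"x":-0.004,"y":0.0006,"z":0.0,"ax":0.0,"ay":0.0,"az":0.0,"jaw":0.0},{"x":-0.004,"y":0.0006,"z":0.0,"ax":0.0,"ay":0.0,"az":0.0,"jaw":0.0},{"x":-0.004,"y":0.0006,"z":0.0,"ax":0.0,"ay":0.0,"az":0.0,"jaw":0.0},{"x":-0.004,"y":0.0006,"z":0.0,"ax":0.0,"ay":0.0,"az":0.0,"jaw":0.0},{"x":-0.004,"y":0.0006,"z":0.0,"ax":0.0,"ay":0.0,"az":0.0,"jaw":0.0},{"x":-0.004,"y":0.0006,"z":0.0,"ax":0.0,"ay":0.0,"az":0.0,"jaw":0.0},{"x":0.0,"y":0.0,"z":0.0,"ax":0.0,"ay":0.0,"az":0.0,"jaw":0.0},{"x":0.0,"y":0.0,"z":0.0,"ax":0.0,"ay":0.0,"az":0.0,"jaw":0.0},{"x":0.0,"y":0.0,"z":0.0,"ax":0.0,"ay":0.0,"az":0.0,"jaw":0.0},{"x":0.0,"y":0.0,"z":0.0,"ax":0.0,"ay":0.0,"az":0.0,"jaw":0.0}]'; python3 w.py
```

```text
time: 9.52
tool_pos: [0.6366, 0.0357, 0.101]
orientation: [-0.001, 0.075, 0.997, -0.0]
ft_force: [-0.2, 0.6, -0.4]
opening: 0.0001
grasp_force: 0.0
[0.6366 0.0357 0.101 ] 2.9907 [-0.22  0.6  -0.38]
head xy 39.01337765956587 0.09700484908204189
time: 10.35
tool_pos: [0.6135, 0.0392, 0.1021]
orientation: [-0.0, 0.075, 0.997, -0.0]
ft_force: [-0.5, 0.5, 0.4]
opening: 0.0002
grasp_force: 0.0
[0.6135 0.0392 0.1021] 2.9908 [-0.52  0.51  0.36]
head xy 15.716924270749155 0.08430469533929094
```

```bash
python3 -m creep '[{"x":0.003,"y":0.0,"z":0.0,"ax":0.0,"ay":0.0,"az":0.0,"jaw":0.0},{"x":0.0,"y":0.0,"z":0.026,"ax":0.0,"ay":0.0,"az":0.0,"jaw":0.0},{"x":-0.01,"y":-0.01,"z":0.0,"ax":0.0,"ay":0.0,"az":0.0,"jaw":0.0},{"x":-0.01,"y":-0.01,"z":0.0,"ax":0.0,"ay":0.0,"az":0.0,"jaw":0.0},{"x":-0.01,"y":-0.01,"z":0.0,"ax":0.0,"ay":0.0,"az":0.0,"jaw":0.0},{"x":-0.01,"y":-0.01,"z":0.0,"ax":0.0,"ay":0.0,"az":0.0,"jaw":0.0},{"x":-0.01,"y":-0.0095,"z":0.0,"ax":0.0,"ay":0.0,"az":0.0,"jaw":0.0},{"x":0.0,"y":0.0,"z":-0.008,"ax":0.0,"ay":0.0,"az":0.0,"jaw":0.0},{"x":0.0,"y":0.0,"z":-0.009,"ax":0.0,"ay":0.0,"az":0.0,"jaw":0.0},{"x":0.0,"y":0.0,"z":-0.009,"ax":0.0,"ay":0.0,"az":0.0,"jaw":0.0}]'; python3 w.py
python3 -m creep '[{"x":0.0033,"y":-0.0005,"z":0.0,"ax":0.0,"ay":0.0,"az":0.0,"jaw":0.0},{"x":0.0033,"y":-0.0005,"z":0.0,"ax":0.0,"ay":0.0,"az":0.0,"jaw":0.0},{"x":0.0033,"y":-0.0005,"z":0.0,"ax":0.0,"ay":0.0,"az":0.0,"jaw":0.0},{"x":0.0033,"y":-0.0005,"z":0.0,"ax":0.0,"ay":0.0,"az":0.0,"jaw":0.0},{"x":0.0033,"y":-0.0005,"z":0.0,"ax":0.0,"ay":0.0,"az":0.0,"jaw":0.0},{"x":0.0033,"y":-0.0005,"z":0.0,"ax":0.0,"ay":0.0,"az":0.0,"jaw":0.0},{"x":0.0033,"y":-0.0005,"z":0.0,"ax":0.0,"ay":0.0,"az":0.0,"jaw":0.0},{"x":0.0033,"y":-0.0005,"z":0.0,"ax":0.0,"ay":0.0,"az":0.0,"jaw":0.0},{"x":0.0033,"y":-0.0005,"z":0.0,"ax":0.0,"ay":0.0,"az":0.0,"jaw":0.0},{"x":0.0033,"y":-0.0005,"z":0.0,"ax":0.0,"ay":0.0,"az":0.0,"jaw":0.0}]'; python3 w.py
```

```text
time: 11.18
tool_pos: [0.5668, -0.0106, 0.1014]
orientation: [0.0, 0.076, 0.997, 0.0]
ft_force: [0.2, -0.4, 0.2]
opening: 0.0002
grasp_force: 0.0
[ 0.5668 -0.0106  0.1014] 2.9898 [ 0.2  -0.39  0.2 ]
head xy -22.875557069107952 -56.28032880606292
time: 12.02
tool_pos: [0.6004, -0.0154, 0.1025]
orientation: [0.0, 0.075, 0.997, -0.0]
ft_force: [-1.7, 0.6, 0.9]
opening: -0.0002
grasp_force: 0.6
[ 0.6004 -0.0154  0.1025] 2.9908 [-1.71  0.56  0.89]
head xy 11.050255317996374 -55.875156643934844
```

```bash
python3 -m creep '[{"x":-0.003,"y":0.0,"z":0.0,"ax":0.0,"ay":0.0,"az":0.0,"jaw":0.0},{"x":0.0,"y":0.0,"z":0.012,"ax":0.0,"ay":0.0,"az":0.0,"jaw":0.0},{"x":0.0,"y":0.0,"z":0.013,"ax":0.0,"ay":0.0,"az":0.0,"jaw":0.0},{"x":-0.0115,"y":0.0018,"z":0.0,"ax":0.0,"ay":0.0,"az":0.0,"jaw":0.0},{"x":-0.0115,"y":0.0018,"z":0.0,"ax":0.0,"ay":0.0,"az":0.0,"jaw":0.0},{"x":-0.0115,"y":0.0018,"z":0.0,"ax":0.0,"ay":0.0,"az":0.0,"jaw":0.0},{"x":-0.0115,"y":0.0018,"z":0.0,"ax":0.0,"ay":0.0,"az":0.0,"jaw":0.0},{"x":0.0,"y":0.0,"z":-0.008,"ax":0.0,"ay":0.0,"az":0.0,"jaw":0.0},{"x":0.0,"y":0.0,"z":-0.008,"ax":0.0,"ay":0.0,"az":0.0,"jaw":0.0},{"x":0.0,"y":0.0,"z":-0.009,"ax":0.0,"ay":0.0,"az":0.0,"jaw":0.0}]'; python3 w.py
python3 -m creep '[{"x":0.004,"y":-0.0006,"z":0.0,"ax":0.0,"ay":0.0,"az":0.0,"jaw":0.0},{"x":0.004,"y":-0.0006,"z":0.0,"ax":0.0,"ay":0.0,"az":0.0,"jaw":0.0},{"x":0.004,"y":-0.0006,"z":0.0,"ax":0.0,"ay":0.0,"az":0.0,"jaw":0.0},{"x":0.004,"y":-0.0006,"z":0.0,"ax":0.0,"ay":0.0,"az":0.0,"jaw":0.0},{"x":0.004,"y":-0.0006,"z":0.0,"ax":0.0,"ay":0.0,"az":0.0,"jaw":0.0},{"x":0.002,"y":-0.0003,"z":0.0,"ax":0.0,"ay":0.0,"az":0.0,"jaw":0.0},{"x":0.0,"y":0.0,"z":0.0,"ax":0.0,"ay":0.0,"az":0.0,"jaw":0.0},{"x":0.0,"y":0.0,"z":0.0,"ax":0.0,"ay":0.0,"az":0.0,"jaw":0.0},{"x":0.0,"y":0.0,"z":0.0,"ax":0.0,"ay":0.0,"az":0.0,"jaw":0.0},{"x":0.0,"y":0.0,"z":0.0,"ax":0.0,"ay":0.0,"az":0.0,"jaw":0.0}]'; python3 w.py
```

```text
time: 12.85
tool_pos: [0.5519, -0.0083, 0.1019]
orientation: [0.001, 0.075, 0.997, -0.0]
ft_force: [-0.7, 0.0, -0.1]
opening: -0.0002
grasp_force: 0.0
[ 0.5519 -0.0083  0.1019] 2.9908 [-0.7   0.01 -0.14]
head xy -37.95989250883785 -56.197684749267474
time: 13.68
tool_pos: [0.573, -0.0114, 0.1024]
orientation: [0.0, 0.075, 0.997, -0.0]
ft_force: [-0.4, 0.2, -0.1]
opening: 0.0003
grasp_force: 0.0
[ 0.573  -0.0114  0.1024] 2.9908 [-0.43  0.17 -0.11]
head xy -16.604771336073238 -56.11803891551119
```

```bash
python3 -m creep '[{"x":-0.003,"y":0.0,"z":0.0,"ax":0.0,"ay":0.0,"az":0.0,"jaw":0.0},{"x":0.0,"y":0.0,"z":0.02,"ax":0.0,"ay":0.0,"az":0.0,"jaw":0.0},{"x":0.0,"y":0.0,"z":0.02,"ax":0.0,"ay":0.0,"az":0.0,"jaw":0.0},{"x":0.02,"y":0.01,"z":0.02,"ax":0.0,"ay":0.0,"az":0.0,"jaw":0.0},{"x":0.02,"y":0.01,"z":0.02,"ax":0.0,"ay":0.0,"az":0.0,"jaw":0.0},{"x":0.02,"y":0.01,"z":0.02,"ax":0.0,"ay":0.0,"az":0.0,"jaw":0.0},{"x":0.02,"y":0.01,"z":0.0,"ax":0.0,"ay":0.0,"az":0.0,"jaw":0.0},{"x":0.018,"y":0.002,"z":0.0,"ax":0.0,"ay":0.0,"az":0.0,"jaw":0.0},{"x":0.0,"y":0.0,"z":0.0,"ax":0.0,"ay":0.0,"az":0.0,"jaw":0.0},{"x":0.0,"y":0.0,"z":0.0,"ax":0.0,"ay":0.0,"az":0.0,"jaw":0.0}]'
python3 - <<'E'
from h import *
c=wrist(); np.savez("w4.npz",**c)
im=c["image"][30:270,120:440]; cv2.imwrite("pics/w4.png",cv2.resize(im,(800,600),interpolation=cv2.INTER_CUBIC))
print(c["p"],c["p"]+c["Rt"]@c["tool_from_camera"][:3,3])
E
```

```text
time: 14.52
tool_pos: [0.6679, 0.0307, 0.2018]
orientation: [-0.0, 0.075, 0.997, -0.0]
ft_force: [-0.3, -0.0, 0.4]
opening: -0.0001
grasp_force: 0.0
[0.6678576  0.03074381 0.20180358] [0.59738664 0.04083403 0.34432573]
```

View pics/w4.png

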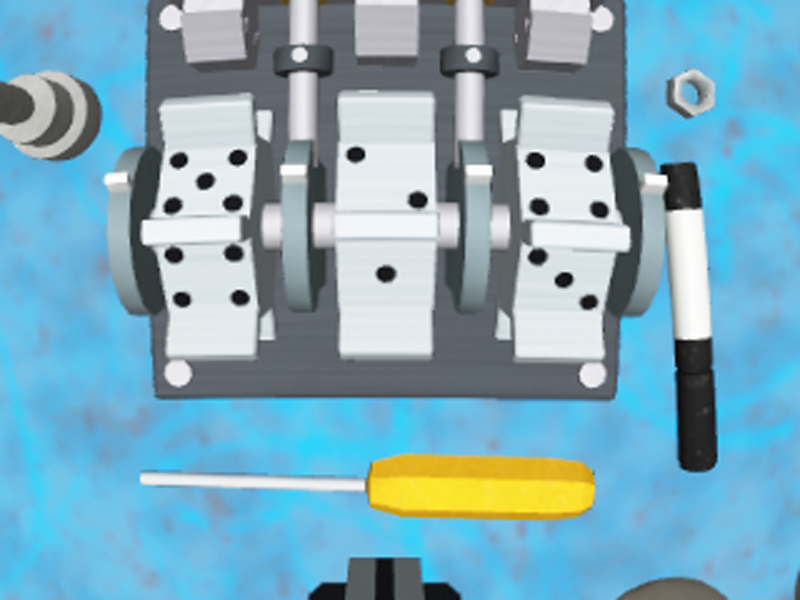

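Front flats read 5 (left in image, so robot right), 2 and 4, which matches 4, 2, 5 from the robot's left. Ribs are at (193,232), (385,225) and (577,236), and the axle is visible near (325,225) and (447,226). Now I'll measure the squareness.

```bash
cat > ang.py <<'E'
from h import *
import sys
def run(c,x0,y0,wheels,ax,ptr):
    im=c["image"]; g=cv2.resize(cv2.cvtColor(im,cv2.COLOR_BGR2GRAY)[y0:y0+240,x0:x0+320],(1280,960),interpolation=cv2.INTER_CUBIC)
    f=lambda a:(np.atleast_2d(a)+.5)/4-.5+[x0,y0]
    # axle: bright band in given columns
    A=[]
    for x in ax:
        col=g[:,int(x*1.6)-4:int(x*1.6)+4].mean(1); seg=slice(300,430); m=col[seg]>140
        ys=np.arange(300,430)[m]; A.append(wcast(c,f([x*1.6,ys.mean()]),.066)[0]); print("axle",x,ys.min()/1.6,ys.max()/1.6,A[-1].round(4))
    P=wcast(c,f(np.array(ptr)*1.6),.0963); d=P[-1]-P[0]; yaw=np.arctan2(-d[0],d[1])
    ex=np.array([np.cos(yaw),np.sin(yaw),0]); A=np.array(A); O=np.array([.598,.0415,0])
    print("yaw",yaw,"axle-x from pointers",(P.mean(0)-O)@ex+.0175,"from shaft",((A-O)@ex).round(4), "y",((P.mean(0)-O)@[-ex[1],ex[0],0]).round(4))
    O=O+ex*np.mean((A-O)@ex)
    n,lab,st,ce=cv2.connectedComponentsWithStats((g<75).astype(np.uint8))
    for nm,(xa,xb,yr) in wheels.items():
        F=[],[]
        for i in range(1,n):
            x,y=ce[i]/1.6; 
            if xa<x<xb and 90<y<330 and 60<st[i,4]<900 and st[i,2]<40 and st[i,3]<40: F[y>yr].append(ce[i])
        out=[]
        for q in F:
            if not q: continue
            o,d=wray(c,f(np.mean(q,0))); d=d[0]; a=np.array([(o-O)@ex,o[2]-.066]); b=np.array([d@ex,d[2]])
            r=np.roots([b@b,2*a@b,a@a-.03**2]); t=min(r.real); s=a+b*t; out.append((len(q),np.degrees(np.arctan2(*s)).round(2)))
        print(nm,out,"tilt",np.mean([v[1] for v in out]))
if __name__=="__main__":
    c=dict(np.load("w4.npz"))
    run(c,120,30,{"R":(140,265,232),"M":(330,440,225),"L":(510,615,236)},(270,325,447,500),[[117,180],[293,172],[479,172],[654,181]])
E
python3 ang.py
```

```text
axle 270 204.375 246.25 [0.591  0.0022 0.066 ]
axle 325 203.125 245.625 [0.5939 0.0208 0.066 ]
axle 447 203.125 245.625 [0.6001 0.0616 0.066 ]
axle 500 205.0 246.875 [0.603  0.0795 0.066 ]
yaw -0.1522985191437279 axle-x from pointers 0.00028972353281176214 from shaft [-0.0009 -0.0009 -0.001  -0.0008] y -0.0006Traceback (most recent call last):
  File "ang.py", line 29, in <module>
    run(c,120,30,{"R":(140,265,232),"M":(330,440,225),"L":(510,615,236)},(270,325,447,500),[[117,180],[293,172],[479,172],[654,181]])
    ~~~^^^^^^^^^^^^^^^^^^^^^^^^^^^^^^^^^^^^^^^^^^^^^^^^^^^^^^^^^^^^^^^^^^^^^^^^^^^^^^^^^^^^^^^^^^^^^^^^^^^^^^^^^^^^^^^^^^^^^^^^^^^^^^
  File "ang.py", line 20, in run
    if xa<x<xb and 90<y<330 and 60<st[i,4]<900 and st[i,2]<40 and st[i,3]<40: F[y>yr].append(ce[i])
                                                                              ~^^^^^^
TypeError: tuple indices must be integers or slices, not numpy.bool
```

```bash
sed -i 's/F\[y>yr\]/F[int(y>yr)]/' ang.py; python3 ang.py | grep tilt
```

```text
R [(5, np.float64(-28.77)), (4, np.float64(31.04))] tilt 1.1349999999999998
M [(2, np.float64(-28.95)), (1, np.float64(31.1))] tilt 1.075000000000001
L [(4, np.float64(-26.87)), (3, np.float64(32.92))] tilt 3.0250000000000004
```

```bash
python3 -m creep '[{"x":-0.0067,"y":0.0125,"z":-0.012,"ax":0.0,"ay":0.0,"az":0.0,"jaw":0.0},{"x":-0.0067,"y":0.0125,"z":-0.012,"ax":0.0,"ay":0.0,"az":0.0,"jaw":0.0},{"x":-0.0067,"y":0.0125,"z":-0.012,"ax":0.0,"ay":0.0,"az":0.0,"jaw":0.0},{"x":-0.0067,"y":0.0125,"z":-0.012,"ax":0.0,"ay":0.0,"az":0.0,"jaw":0.0},{"x":-0.0067,"y":0.0125,"z":-0.012,"ax":0.0,"ay":0.0,"az":0.0,"jaw":0.0},{"x":0.0,"y":0.0,"z":-0.01,"ax":0.0,"ay":0.0,"az":0.0,"jaw":0.0},{"x":0.0,"y":0.0,"z":-0.01,"ax":0.0,"ay":0.0,"az":0.0,"jaw":0.0},{"x":0.0,"y":0.0,"z":-0.01,"ax":0.0,"ay":0.0,"az":0.0,"jaw":0.0},{"x":0.0,"y":0.0,"z":-0.009,"ax":0.0,"ay":0.0,"az":0.0,"jaw":0.0},{"x":0.0,"y":0.0,"z":0.0,"ax":0.0,"ay":0.0,"az":0.0,"jaw":0.0}]'; python3 w.py
```

```text
time: 15.4
tool_pos: [0.6333, 0.0921, 0.101]
orientation: [-0.002, 0.076, 0.997, -0.0]
ft_force: [0.2, 0.8, 1.1]
opening: -0.0001
grasp_force: 0.0
[0.6333 0.0921 0.101 ] 2.9899 [0.23 0.78 1.08]
head xy 27.180567452629216 55.36151750140597
```

```bash
python3 -m creep '[{"x":-0.002,"y":0.0003,"z":0.0,"ax":0.0,"ay":0.0,"az":0.0,"jaw":0.0},{"x":-0.002,"y":0.0003,"z":0.0,"ax":0.0,"ay":0.0,"az":0.0,"jaw":0.0},{"x":-0.002,"y":0.0003,"z":0.0,"ax":0.0,"ay":0.0,"az":0.0,"jaw":0.0},{"x":-0.002,"y":0.0003,"z":0.0,"ax":0.0,"ay":0.0,"az":0.0,"jaw":0.0},{"x":-0.002,"y":0.0003,"z":0.0,"ax":0.0,"ay":0.0,"az":0.0,"jaw":0.0},{"x":-0.002,"y":0.0003,"z":0.0,"ax":0.0,"ay":0.0,"az":0.0,"jaw":0.0},{"x":0.0,"y":0.0,"z":0.0,"ax":0.0,"ay":0.0,"az":0.0,"jaw":0.0},{"x":0.0,"y":0.0,"z":0.0,"ax":0.0,"ay":0.0,"az":0.0,"jaw":0.0},{"x":0.0,"y":0.0,"z":0.0,"ax":0.0,"ay":0.0,"az":0.0,"jaw":0.0},{"x":0.0,"y":0.0,"z":0.0,"ax":0.0,"ay":0.0,"az":0.0,"jaw":0.0}]'; python3 w.py
python3 -m creep '[{"x":0.003,"y":0.0,"z":0.0,"ax":0.0,"ay":0.0,"az":0.0,"jaw":0.0},{"x":0.0,"y":0.0,"z":0.015,"ax":0.0,"ay":0.0,"az":0.0,"jaw":0.0},{"x":0.0,"y":0.0,"z":0.025,"ax":0.0,"ay":0.0,"az":0.0,"jaw":0.0},{"x":0.01,"y":-0.012,"z":0.012,"ax":0.0,"ay":0.0,"az":0.0,"jaw":0.0},{"x":0.01,"y":-0.012,"z":0.012,"ax":0.0,"ay":0.0,"az":0.0,"jaw":0.0},{"x":0.01,"y":-0.012,"z":0.012,"ax":0.0,"ay":0.0,"az":0.0,"jaw":0.0},{"x":0.01,"y":-0.012,"z":0.012,"ax":0.0,"ay":0.0,"az":0.0,"jaw":0.0},{"x":0.005,"y":-0.012,"z":0.012,"ax":0.0,"ay":0.0,"az":0.0,"jaw":0.0},{"x":0.0,"y":-0.003,"z":0.0,"ax":0.0,"ay":0.0,"az":0.0,"jaw":0.0},{"x":0.0,"y":0.0,"z":0.0,"ax":0.0,"ay":0.0,"az":0.0,"jaw":0.0}]'
python3 - <<'E'
from h import *
from ang import run
c=wrist(); np.savez("w5.npz",**c); print(c["p"])
c0=dict(np.load("w4.npz"))
sh=(wproj(c,[.598,.0415,.1])-wproj(c0,[.598,.0415,.1]))[0]/.4; print(sh)
W={"R":(140,265,232),"M":(330,440,225),"L":(510,615,236)}
run(c,120,30,{k:(a+sh[0],b+sh[0],y+sh[1]) for k,(a,b,y) in W.items()},[v+sh[0] for v in(270,325,447,500)],np.array([[117,180],[293,172],[479,172],[654,181]])+sh)
E
```

```text
time: 16.23
tool_pos: [0.6225, 0.0949, 0.1033]
orientation: [0.0, 0.075, 0.997, 0.0]
ft_force: [0.6, -0.5, 0.8]
opening: 0.0
grasp_force: 0.0
[0.6225 0.0949 0.1033] 2.9908 [ 0.6  -0.46  0.78]
head xy 16.039158118709015 56.49871708334989
time: 17.07
tool_pos: [0.6711, 0.031, 0.2037]
orientation: [0.001, 0.076, 0.997, 0.0]
ft_force: [-0.5, 0.4, 0.6]
opening: 0.0002
grasp_force: 0.0
[0.6710803  0.0309721  0.20368301]
[ -3.038945   -11.17674973]
axle 266.961054998004 195.0 236.25 [0.591  0.0019 0.066 ]
axle 321.961054998004 193.75 235.625 [0.5939 0.0205 0.066 ]
axle 443.961054998004 193.75 235.625 [0.6002 0.0616 0.066 ]
axle 496.961054998004 195.0 236.25 [0.603  0.0795 0.066 ]
yaw -0.15518624197805278 axle-x from pointers 4.438741930193682e-05 from shaft [-0.0008 -0.0008 -0.0009 -0.001 ] y -0.0007
R [(5, np.float64(-28.52)), (4, np.float64(31.4))] tilt 1.4399999999999995
M [(2, np.float64(-28.88)), (1, np.float64(30.74))] tilt 0.9299999999999997
L [(4, np.float64(-27.93)), (3, np.float64(31.8))] tilt 1.9350000000000005
```

Left wheel improved; all wheels are within about 2°. Next I'll look at the push tab from above.

```bash
python3 -m creep '[{"x":-0.01,"y":0.0015,"z":0.0,"ax":0.0,"ay":0.0,"az":0.0,"jaw":0.0},{"x":-0.02,"y":0.003,"z":0.0,"ax":0.0,"ay":0.0,"az":0.0,"jaw":0.0},{"x":-0.02,"y":0.003,"z":0.0,"ax":0.0,"ay":0.0,"az":0.0,"jaw":0.0},{"x":-0.02,"y":0.003,"z":0.0,"ax":0.0,"ay":0.0,"az":0.0,"jaw":0.0},{"x":-0.02,"y":0.003,"z":0.0,"ax":0.0,"ay":0.0,"az":0.0,"jaw":0.0},{"x":-0.01,"y":0.0015,"z":0.0,"ax":0.0,"ay":0.0,"az":0.0,"jaw":0.0},{"x":0.0,"y":0.0,"z":0.0,"ax":0.0,"ay":0.0,"az":0.0,"jaw":0.0},{"x":0.0,"y":0.0,"z":0.0,"ax":0.0,"ay":0.0,"az":0.0,"jaw":0.0},{"x":0.0,"y":0.0,"z":0.0,"ax":0.0,"ay":0.0,"az":0.0,"jaw":0.0},{"x":0.0,"y":0.0,"z":0.0,"ax":0.0,"ay":0.0,"az":0.0,"jaw":0.0}]'
python3 - <<'E'
from h import *
c=wrist(); np.savez("w6.npz",**c)
im=c["image"][80:290,140:420]; cv2.imwrite("pics/w6.png",cv2.resize(im,(800,600),interpolation=cv2.INTER_CUBIC))
print(c["p"],c["p"]+c["Rt"]@c["tool_from_camera"][:3,3])
E
```

```text
time: 17.95
tool_pos: [0.5717, 0.0469, 0.2033]
orientation: [0.001, 0.075, 0.997, 0.0]
ft_force: [0.1, -0.8, -0.0]
opening: -0.0
grasp_force: 0.0
[0.57171351 0.04685735 0.20330871] [0.50095617 0.05696362 0.34568841]
```

View pics/w6.png

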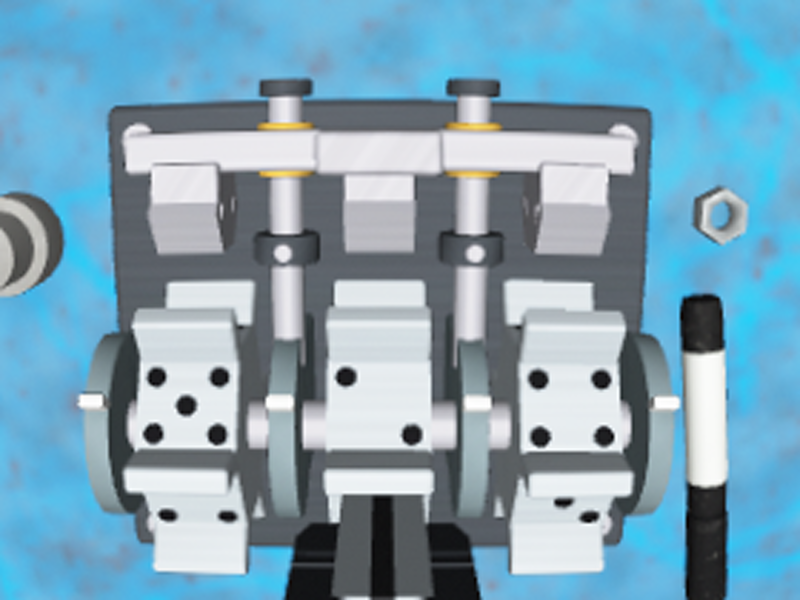

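The push tab's top face is at crop (318–440, 132–172), and the collars are at (285,248) and (477,248).

```bash
python3 - <<'E'
from h import *
c=dict(np.load("w6.npz")); f=lambda a:np.array(a,float)*.35+[140,80]
yaw=-.153;ex=np.array([np.cos(yaw),np.sin(yaw)]);ey=np.array([-ex[1],ex[0]])
for uv,z in(((318,132),.1),((440,132),.1),((379,132),.1),((379,172),.1),((286,82),.074),((474,82),.074)):
    p=wcast(c,f([uv]),z)[0]; d=p[:2]-[.598,.0415]; print(uv,p.round(4),d@ex*1e3,d@ey*1e3)
E
python3 w.py
```

```text
(318, 132) [0.5037 0.0397 0.1   ] -92.93910175804015 -16.144618561294816
(440, 132) [0.5085 0.0713 0.1   ] -92.98710469033759 15.796474913217212
(379, 132) [0.5062 0.0555 0.1   ] -92.87125819704988 -0.17109596370898705
(379, 172) [0.5167 0.0539 0.1   ] -82.27233043773084 -0.1540349421159065
(286, 82) [0.4879 0.031  0.074 ] -107.17085285899688 -27.114460020817187
(474, 82) [0.4961 0.0847 0.074 ] -107.25880185951355 27.147764433668158
[0.5716 0.0468 0.2032] 2.9906 [ 0.03 -0.95 -0.3 ]
head xy -26.85048204606407 1.2051158798176749
```

```bash
python3 -m creep '[{"x":-0.015,"y":0.002,"z":0.0,"ax":0.0,"ay":0.0,"az":0.0,"jaw":0.0},{"x":-0.025,"y":0.003,"z":0.0,"ax":0.0,"ay":0.0,"az":0.0,"jaw":0.0},{"x":-0.025,"y":0.004,"z":0.0,"ax":0.0,"ay":0.0,"az":0.0,"jaw":0.0},{"x":-0.025,"y":0.0035,"z":0.0,"ax":0.0,"ay":0.0,"az":0.0,"jaw":0.0},{"x":0.0,"y":0.0,"z":-0.02,"ax":0.0,"ay":0.0,"az":0.0,"jaw":0.0},{"x":0.0,"y":0.0,"z":-0.03,"ax":0.0,"ay":0.0,"az":0.0,"jaw":0.0},{"x":0.0,"y":0.0,"z":-0.03,"ax":0.0,"ay":0.0,"az":0.0,"jaw":0.0},{"x":0.0,"y":0.0,"z":-0.025,"ax":0.0,"ay":0.0,"az":0.0,"jaw":0.0},{"x":0.0,"y":0.0,"z":-0.017,"ax":0.0,"ay":0.0,"az":0.0,"jaw":0.0},{"x":0.0,"y":0.0,"z":0.0,"ax":0.0,"ay":0.0,"az":0.0,"jaw":0.0}]'; python3 w.py
```

```text
time: 18.83
tool_pos: [0.4784, 0.0591, 0.078]
orientation: [-0.003, 0.076, 0.997, -0.0]
ft_force: [-0.5, 0.7, 0.0]
opening: 0.0001
grasp_force: 0.0
[0.4784 0.0591 0.078 ] 2.9904 [-0.55  0.68  0.04]
head xy -120.85251522232684 -0.8449015071856079
```

```bash
python3 -m creep '[{"x":0.0025,"y":-0.0004,"z":0.0,"ax":0.0,"ay":0.0,"az":0.0,"jaw":0.0},{"x":0.0025,"y":-0.0004,"z":0.0,"ax":0.0,"ay":0.0,"az":0.0,"jaw":0.0},{"x":0.0025,"y":-0.0004,"z":0.0,"ax":0.0,"ay":0.0,"az":0.0,"jaw":0.0},{"x":0.0025,"y":-0.0004,"z":0.0,"ax":0.0,"ay":0.0,"az":0.0,"jaw":0.0},{"x":0.0025,"y":-0.0004,"z":0.0,"ax":0.0,"ay":0.0,"az":0.0,"jaw":0.0},{"x":0.0025,"y":-0.0004,"z":0.0,"ax":0.0,"ay":0.0,"az":0.0,"jaw":0.0},{"x":0.0025,"y":-0.0004,"z":0.0,"ax":0.0,"ay":0.0,"az":0.0,"jaw":0.0},{"x":0.0025,"y":-0.0004,"z":0.0,"ax":0.0,"ay":0.0,"az":0.0,"jaw":0.0},{"x":0.0025,"y":-0.0004,"z":0.0,"ax":0.0,"ay":0.0,"az":0.0,"jaw":0.0},{"x":0.0025,"y":-0.0004,"z":0.0,"ax":0.0,"ay":0.0,"az":0.0,"jaw":0.0}]'; python3 w.py
```

```text
time: 19.67
tool_pos: [0.5052, 0.0553, 0.0813]
orientation: [-0.0, 0.075, 0.997, -0.0]
ft_force: [-2.5, 0.9, 1.9]
opening: 0.0004
grasp_force: 1.1
[0.5052 0.0553 0.0813] 2.9908 [-2.49  0.87  1.94]
head xy -93.81908431329585 -0.4555979447539912
```

```bash
python3 -m creep '[{"x":0.0004,"y":-0.0001,"z":0.0,"ax":0.0,"ay":0.0,"az":0.0,"jaw":0.0},{"x":0.0004,"y":0.0,"z":0.0,"ax":0.0,"ay":0.0,"az":0.0,"jaw":0.0},{"x":0.0004,"y":-0.0001,"z":0.0,"ax":0.0,"ay":0.0,"az":0.0,"jaw":0.0},{"x":0.0004,"y":0.0,"z":0.0,"ax":0.0,"ay":0.0,"az":0.0,"jaw":0.0},{"x":0.0004,"y":-0.0001,"z":0.0,"ax":0.0,"ay":0.0,"az":0.0,"jaw":0.0},{"x":0.0004,"y":-0.0001,"z":0.0,"ax":0.0,"ay":0.0,"az":0.0,"jaw":0.0},{"x":0.0004,"y":0.0,"z":0.0,"ax":0.0,"ay":0.0,"az":0.0,"jaw":0.0},{"x":0.0004,"y":-0.0001,"z":0.0,"ax":0.0,"ay":0.0,"az":0.0,"jaw":0.0},{"x":0.0,"y":0.0,"z":0.0,"ax":0.0,"ay":0.0,"az":0.0,"jaw":0.0},{"x":0.0,"y":0.0,"z":0.0,"ax":0.0,"ay":0.0,"az":0.0,"jaw":0.0}]'; python3 w.py
```

```text
time: 20.5
tool_pos: [0.5087, 0.0548, 0.0813]
orientation: [0.0, 0.075, 0.997, -0.0]
ft_force: [-2.1, 0.2, 0.1]
opening: -0.0002
grasp_force: 0.9
[0.5087 0.0548 0.0813] 2.9908 [-2.08  0.19  0.06]
head xy -90.3258954312222 -0.453970237969983
```

```bash
python3 -m creep '[{"x":0.0002,"y":0.0,"z":0.0,"ax":0.0,"ay":0.0,"az":0.0,"jaw":0.0},{"x":0.0002,"y":-0.0001,"z":0.0,"ax":0.0,"ay":0.0,"az":0.0,"jaw":0.0},{"x":0.0002,"y":0.0,"z":0.0,"ax":0.0,"ay":0.0,"az":0.0,"jaw":0.0},{"x":0.0002,"y":0.0,"z":0.0,"ax":0.0,"ay":0.0,"az":0.0,"jaw":0.0},{"x":0.0002,"y":-0.0001,"z":0.0,"ax":0.0,"ay":0.0,"az":0.0,"jaw":0.0},{"x":0.0002,"y":0.0,"z":0.0,"ax":0.0,"ay":0.0,"az":0.0,"jaw":0.0},{"x":0.0002,"y":0.0,"z":0.0,"ax":0.0,"ay":0.0,"az":0.0,"jaw":0.0},{"x":0.0,"y":0.0,"z":0.0,"ax":0.0,"ay":0.0,"az":0.0,"jaw":0.0},{"x":0.0,"y":0.0,"z":0.0,"ax":0.0,"ay":0.0,"az":0.0,"jaw":0.0},{"x":0.0,"y":0.0,"z":0.0,"ax":0.0,"ay":0.0,"az":0.0,"jaw":0.0}]'; python3 w.py
```

```text
time: 21.33
tool_pos: [0.51, 0.0546, 0.0812]
orientation: [-0.0, 0.075, 0.997, -0.0]
ft_force: [-2.5, 0.8, -1.4]
opening: -0.0004
grasp_force: 0.9
[0.51   0.0546 0.0812] 2.9908 [-2.5   0.84 -1.44]
head xy -88.96214513996055 -0.44302643048736595
```

```bash
python3 -m creep '[{"x":0.0002,"y":0.0,"z":0.0,"ax":0.0,"ay":0.0,"az":0.0,"jaw":0.0},{"x":0.0002,"y":-0.0001,"z":0.0,"ax":0.0,"ay":0.0,"az":0.0,"jaw":0.0},{"x":0.0002,"y":0.0,"z":0.0,"ax":0.0,"ay":0.0,"az":0.0,"jaw":0.0},{"x":0.0002,"y":0.0,"z":0.0,"ax":0.0,"ay":0.0,"az":0.0,"jaw":0.0},{"x":0.0002,"y":-0.0001,"z":0.0,"ax":0.0,"ay":0.0,"az":0.0,"jaw":0.0},{"x":0.0,"y":0.0,"z":0.0,"ax":0.0,"ay":0.0,"az":0.0,"jaw":0.0},{"x":0.0,"y":0.0,"z":0.0,"ax":0.0,"ay":0.0,"az":0.0,"jaw":0.0},{"x":0.0,"y":0.0,"z":0.0,"ax":0.0,"ay":0.0,"az":0.0,"jaw":0.0},{"x":0.0,"y":0.0,"z":0.0,"ax":0.0,"ay":0.0,"az":0.0,"jaw":0.0},{"x":0.0,"y":0.0,"z":0.0,"ax":0.0,"ay":0.0,"az":0.0,"jaw":0.0}]'; python3 w.py
```

```text
time: 22.17
tool_pos: [0.511, 0.0545, 0.0813]
orientation: [0.0, 0.075, 0.997, -0.0]
ft_force: [-2.4, -0.2, -1.1]
opening: 0.0
grasp_force: 0.9
[0.511  0.0545 0.0813] 2.9909 [-2.43 -0.21 -1.07]
head xy -87.92819802258119 -0.42707325576771304
```

```bash
cat > ok.py <<'E'
from h import *
import sys
f=np.mean([np.array(status.get_obs()["ft_force"]) for _ in range(3)],0); sys.exit(int(-f[0]>4.5))
E
python3 -m creep '[{"x":0.0002,"y":0.0,"z":0.0,"ax":0.0,"ay":0.0,"az":0.0,"jaw":0.0},{"x":0.0002,"y":-0.0001,"z":0.0,"ax":0.0,"ay":0.0,"az":0.0,"jaw":0.0},{"x":0.0002,"y":0.0,"z":0.0,"ax":0.0,"ay":0.0,"az":0.0,"jaw":0.0},{"x":0.0002,"y":0.0,"z":0.0,"ax":0.0,"ay":0.0,"az":0.0,"jaw":0.0},{"x":0.0002,"y":0.0,"z":0.0,"ax":0.0,"ay":0.0,"az":0.0,"jaw":0.0},{"x":0.0002,"y":-0.0001,"z":0.0,"ax":0.0,"ay":0.0,"az":0.0,"jaw":0.0},{"x":0.0,"y":0.0,"z":0.0,"ax":0.0,"ay":0.0,"az":0.0,"jaw":0.0},{"x":0.0,"y":0.0,"z":0.0,"ax":0.0,"ay":0.0,"az":0.0,"jaw":0.0},{"x":0.0,"y":0.0,"z":0.0,"ax":0.0,"ay":0.0,"az":0.0,"jaw":0.0},{"x":0.0,"y":0.0,"z":0.0,"ax":0.0,"ay":0.0,"az":0.0,"jaw":0.0}]'; python3 w.py
python3 ok.py && python3 -m creep '[{"x":0.0002,"y":0.0,"z":0.0,"ax":0.0,"ay":0.0,"az":0.0,"jaw":0.0},{"x":0.0002,"y":-0.0001,"z":0.0,"ax":0.0,"ay":0.0,"az":0.0,"jaw":0.0},{"x":0.0002,"y":0.0,"z":0.0,"ax":0.0,"ay":0.0,"az":0.0,"jaw":0.0},{"x":0.0002,"y":0.0,"z":0.0,"ax":0.0,"ay":0.0,"az":0.0,"jaw":0.0},{"x":0.0002,"y":-0.0001,"z":0.0,"ax":0.0,"ay":0.0,"az":0.0,"jaw":0.0},{"x":0.0,"y":0.0,"z":0.0,"ax":0.0,"ay":0.0,"az":0.0,"jaw":0.0},{"x":0.0,"y":0.0,"z":0.0,"ax":0.0,"ay":0.0,"az":0.0,"jaw":0.0},{"x":0.0,"y":0.0,"z":0.0,"ax":0.0,"ay":0.0,"az":0.0,"jaw":0.0},{"x":0.0,"y":0.0,"z":0.0,"ax":0.0,"ay":0.0,"az":0.0,"jaw":0.0},{"x":0.0,"y":0.0,"z":0.0,"ax":0.0,"ay":0.0,"az":0.0,"jaw":0.0}]' && python3 w.py
```

```text
time: 23.0
tool_pos: [0.5119, 0.0544, 0.0813]
orientation: [-0.0, 0.075, 0.997, 0.0]
ft_force: [-3.8, 1.0, 0.0]
opening: -0.0
grasp_force: 1.8
[0.5119 0.0544 0.0813] 2.9907 [-3.85  0.97  0.04]
head xy -87.03360243211304 -0.4123992726531794
time: 23.83
tool_pos: [0.5119, 0.0543, 0.0813]
orientation: [-0.001, 0.075, 0.997, 0.0]
ft_force: [-7.0, 1.3, 2.9]
opening: -0.0001
grasp_force: 3.1
[0.5119 0.0543 0.0813] 2.9907 [-6.96  1.29  2.87]
head xy -87.02953349450748 -0.424682308106413
```

```bash
python3 ok.py && python3 -m creep '[{"x":0.0002,"y":0.0,"z":0.0,"ax":0.0,"ay":0.0,"az":0.0,"jaw":0.0},{"x":0.0002,"y":-0.0001,"z":0.0,"ax":0.0,"ay":0.0,"az":0.0,"jaw":0.0},{"x":0.0002,"y":0.0,"z":0.0,"ax":0.0,"ay":0.0,"az":0.0,"jaw":0.0},{"x":0.0002,"y":0.0,"z":0.0,"ax":0.0,"ay":0.0,"az":0.0,"jaw":0.0},{"x":0.0002,"y":-0.0001,"z":0.0,"ax":0.0,"ay":0.0,"az":0.0,"jaw":0.0},{"x":0.0,"y":0.0,"z":0.0,"ax":0.0,"ay":0.0,"az":0.0,"jaw":0.0},{"x":0.0,"y":0.0,"z":0.0,"ax":0.0,"ay":0.0,"az":0.0,"jaw":0.0},{"x":0.0,"y":0.0,"z":0.0,"ax":0.0,"ay":0.0,"az":0.0,"jaw":0.0},{"x":0.0,"y":0.0,"z":0.0,"ax":0.0,"ay":0.0,"az":0.0,"jaw":0.0},{"x":0.0,"y":0.0,"z":0.0,"ax":0.0,"ay":0.0,"az":0.0,"jaw":0.0}]' && python3 w.py
cat > f.py <<'E'
from h import *
ex=np.array([np.cos(.153),-np.sin(.153),0]); F=[];g=[]
for _ in range(8):
    imaging.read_camera("side"); o=status.get_obs(); F.append(o["ft_force"]); g.append(o["grasp_force"])
F=np.array(F); print("push",(-F@ex).round(2),(-F@ex).mean(),"mean",F.mean(0).round(2),"grasp",np.mean(g),"pos",o["tool_pos"],"t",o["time"])
E
python3 -m creep '[{"x":0.0002,"y":0.0,"z":0.0,"ax":0.0,"ay":0.0,"az":0.0,"jaw":0.0},{"x":0.0002,"y":-0.0001,"z":0.0,"ax":0.0,"ay":0.0,"az":0.0,"jaw":0.0},{"x":0.0002,"y":0.0,"z":0.0,"ax":0.0,"ay":0.0,"az":0.0,"jaw":0.0},{"x":0.0002,"y":0.0,"z":0.0,"ax":0.0,"ay":0.0,"az":0.0,"jaw":0.0},{"x":0.0002,"y":-0.0001,"z":0.0,"ax":0.0,"ay":0.0,"az":0.0,"jaw":0.0},{"x":0.0,"y":0.0,"z":0.0,"ax":0.0,"ay":0.0,"az":0.0,"jaw":0.0},{"x":0.0,"y":0.0,"z":0.0,"ax":0.0,"ay":0.0,"az":0.0,"jaw":0.0},{"x":0.0,"y":0.0,"z":0.0,"ax":0.0,"ay":0.0,"az":0.0,"jaw":0.0},{"x":0.0,"y":0.0,"z":0.0,"ax":0.0,"ay":0.0,"az":0.0,"jaw":0.0},{"x":0.0,"y":0.0,"z":0.0,"ax":0.0,"ay":0.0,"az":0.0,"jaw":0.0}]'; python3 f.py
```

```text
time: 24.67
tool_pos: [0.5119, 0.0543, 0.0813]
orientation: [-0.002, 0.075, 0.997, 0.0]
ft_force: [-8.5, 2.2, 4.8]
opening: -0.0001
grasp_force: 4.1
push [7.92 8.36 8.6  8.41 8.4  7.88 8.78 8.54] 8.362465735774965 mean [-8.16  1.95  5.13] grasp 4.0736064640805125 pos [0.51194356 0.05431077 0.08127962] t 25.0667
```

```bash
python3 -m creep '[{"x":0.0002,"y":0.0,"z":0.0002,"ax":0.0,"ay":0.0,"az":0.0,"jaw":0.0},{"x":0.0002,"y":0.0,"z":0.0002,"ax":0.0,"ay":0.0,"az":0.0,"jaw":0.0},{"x":0.0002,"y":-0.0001,"z":0.0002,"ax":0.0,"ay":0.0,"az":0.0,"jaw":0.0},{"x":0.0002,"y":0.0,"z":0.0002,"ax":0.0,"ay":0.0,"az":0.0,"jaw":0.0},{"x":0.0,"y":0.0,"z":0.0,"ax":0.0,"ay":0.0,"az":0.0,"jaw":0.0},{"x":0.0,"y":0.0,"z":0.0,"ax":0.0,"ay":0.0,"az":0.0,"jaw":0.0},{"x":0.0,"y":0.0,"z":0.0,"ax":0.0,"ay":0.0,"az":0.0,"jaw":0.0},{"x":0.0,"y":0.0,"z":0.0,"ax":0.0,"ay":0.0,"az":0.0,"jaw":0.0},{"x":0.0,"y":0.0,"z":0.0,"ax":0.0,"ay":0.0,"az":0.0,"jaw":0.0},{"x":0.0,"y":0.0,"z":0.0,"ax":0.0,"ay":0.0,"az":0.0,"jaw":0.0}]'; python3 f.py
```

```text
time: 25.9
tool_pos: [0.5119, 0.0543, 0.0813]
orientation: [-0.003, 0.075, 0.997, 0.0]
ft_force: [-7.0, 2.3, 0.6]
opening: -0.0003
grasp_force: 4.0
push [8.49 7.59 7.47 6.87 7.45 7.8  7.57 7.47] 7.588683090736943 mean [-7.3   2.48  0.98] grasp 3.998900754377246 pos [0.51190473 0.05430179 0.08135739] t 26.3
```

```bash
python3 -m creep '[{"x":0.0004,"y":0.0,"z":0.0001,"ax":0.0,"ay":0.0,"az":0.0,"jaw":0.0},{"x":0.0004,"y":0.0,"z":0.0001,"ax":0.0,"ay":0.0,"az":0.0,"jaw":0.0},{"x":0.0004,"y":0.0,"z":0.0001,"ax":0.0,"ay":0.0,"az":0.0,"jaw":0.0},{"x":0.0004,"y":0.0,"z":0.0001,"ax":0.0,"ay":0.0,"az":0.0,"jaw":0.0},{"x":0.0004,"y":0.0,"z":0.0,"ax":0.0,"ay":0.0,"az":0.0,"jaw":0.0},{"x":0.0,"y":0.0,"z":0.0,"ax":0.0,"ay":0.0,"az":0.0,"jaw":0.0},{"x":0.0,"y":0.0,"z":0.0,"ax":0.0,"ay":0.0,"az":0.0,"jaw":0.0},{"x":0.0,"y":0.0,"z":0.0,"ax":0.0,"ay":0.0,"az":0.0,"jaw":0.0},{"x":0.0,"y":0.0,"z":0.0,"ax":0.0,"ay":0.0,"az":0.0,"jaw":0.0},{"x":0.0,"y":0.0,"z":0.0,"ax":0.0,"ay":0.0,"az":0.0,"jaw":0.0}]'; python3 f.py
```

```text
time: 27.13
tool_pos: [0.5119, 0.0543, 0.0814]
orientation: [-0.005, 0.075, 0.997, 0.0]
ft_force: [-10.0, 1.8, 1.7]
opening: 0.0001
grasp_force: 5.5
push [10.68  9.88 10.61 10.99 10.36 10.36 11.15 11.1 ] 10.640334654852289 mean [-10.36   2.66   1.99] grasp 5.458401683717966 pos [0.51190678 0.05431753 0.08135288] t 27.5333
```

```bash
python3 -m creep '[{"x":0.0003,"y":0.0,"z":0.0001,"ax":0.0,"ay":0.0,"az":0.0,"jaw":0.0},{"x":0.0003,"y":0.0,"z":0.0001,"ax":0.0,"ay":0.0,"az":0.0,"jaw":0.0},{"x":0.0003,"y":0.0,"z":0.0,"ax":0.0,"ay":0.0,"az":0.0,"jaw":0.0},{"x":0.0,"y":0.0,"z":0.0,"ax":0.0,"ay":0.0,"az":0.0,"jaw":0.0},{"x":0.0,"y":0.0,"z":0.0,"ax":0.0,"ay":0.0,"az":0.0,"jaw":0.0},{"x":0.0,"y":0.0,"z":0.0,"ax":0.0,"ay":0.0,"az":0.0,"jaw":0.0},{"x":0.0,"y":0.0,"z":0.0,"ax":0.0,"ay":0.0,"az":0.0,"jaw":0.0},{"x":0.0,"y":0.0,"z":0.0,"ax":0.0,"ay":0.0,"az":0.0,"jaw":0.0},{"x":0.0,"y":0.0,"z":0.0,"ax":0.0,"ay":0.0,"az":0.0,"jaw":0.0},{"x":0.0,"y":0.0,"z":0.0,"ax":0.0,"ay":0.0,"az":0.0,"jaw":0.0}]'; python3 f.py
```

```text
time: 28.37
tool_pos: [0.5119, 0.0543, 0.0814]
orientation: [-0.006, 0.075, 0.997, -0.0]
ft_force: [-12.5, 2.0, 2.8]
opening: -0.0001
grasp_force: 6.1
push [12.33 12.16 11.74 12.06 11.92 12.21 12.28 12.08] 12.097517526516299 mean [-11.81   2.79   2.63] grasp 6.094428962096572 pos [0.51189451 0.0543161  0.08139437] t 28.7667
```

```bash
python3 -m creep '[{"x":0.0,"y":0.0,"z":0.0,"ax":0.0,"ay":0.0,"az":0.0,"jaw":0.0},{"x":0.0,"y":0.0,"z":0.0,"ax":0.0,"ay":0.0,"az":0.0,"jaw":0.0},{"x":0.0,"y":0.0,"z":0.0,"ax":0.0,"ay":0.0,"az":0.0,"jaw":0.0},{"x":0.0,"y":0.0,"z":0.0,"ax":0.0,"ay":0.0,"az":0.0,"jaw":0.0},{"x":0.0,"y":0.0,"z":0.0,"ax":0.0,"ay":0.0,"az":0.0,"jaw":0.0},{"x":0.0,"y":0.0,"z":0.0,"ax":0.0,"ay":0.0,"az":0.0,"jaw":0.0},{"x":0.0,"y":0.0,"z":0.0,"ax":0.0,"ay":0.0,"az":0.0,"jaw":0.0},{"x":0.0,"y":0.0,"z":0.0,"ax":0.0,"ay":0.0,"az":0.0,"jaw":0.0},{"x":0.0,"y":0.0,"z":0.0,"ax":0.0,"ay":0.0,"az":0.0,"jaw":0.0},{"x":0.0,"y":0.0,"z":0.0,"ax":0.0,"ay":0.0,"az":0.0,"jaw":0.0}]'; python3 f.py
python3 -m creep '[{"x":-0.001,"y":0.0,"z":0.0,"ax":0.0,"ay":0.0,"az":0.0,"jaw":0.0},{"x":-0.001,"y":0.0,"z":0.0,"ax":0.0,"ay":0.0,"az":0.0,"jaw":0.0},{"x":-0.001,"y":0.0,"z":0.0,"ax":0.0,"ay":0.0,"az":0.0,"jaw":0.0},{"x":-0.001,"y":0.0,"z":0.0,"ax":0.0,"ay":0.0,"az":0.0,"jaw":0.0},{"x":-0.001,"y":0.0,"z":0.0,"ax":0.0,"ay":0.0,"az":0.0,"jaw":0.0},{"x":-0.002,"y":0.0,"z":0.0,"ax":0.0,"ay":0.0,"az":0.0,"jaw":0.0},{"x":-0.003,"y":0.0,"z":0.0,"ax":0.0,"ay":0.0,"az":0.0,"jaw":0.0},{"x":-0.004,"y":0.0005,"z":0.0,"ax":0.0,"ay":0.0,"az":0.0,"jaw":0.0},{"x":-0.004,"y":0.0005,"z":0.0,"ax":0.0,"ay":0.0,"az":0.0,"jaw":0.0},{"x":-0.004,"y":0.0005,"z":0.0,"ax":0.0,"ay":0.0,"az":0.0,"jaw":0.0}]'; python3 w.py
```

```text
time: 29.6
tool_pos: [0.5119, 0.0543, 0.0814]
orientation: [-0.006, 0.075, 0.997, -0.0]
ft_force: [-11.8, 2.3, 2.1]
opening: -0.0002
grasp_force: 6.1
push [12.55 12.34 11.98 11.77 12.03 11.75 12.14 11.04] 11.950523792084045 mean [-11.71   2.49   2.74] grasp 6.09500790014863 pos [0.51189917 0.05433867 0.08138039] t 30.0
time: 30.83
tool_pos: [0.4967, 0.0552, 0.0832]
orientation: [0.001, 0.075, 0.997, 0.0]
ft_force: [0.4, -0.3, -0.4]
opening: -0.0002
grasp_force: 0.0
[0.4967 0.0552 0.0832] 2.9907 [ 0.38 -0.26 -0.4 ]
head xy -102.24929162174857 -1.9232069450477716
```

Released. I'll rise, go back to the viewing spot and verify.

```bash
python3 -m creep '[{"x":-0.005,"y":0.0,"z":0.01,"ax":0.0,"ay":0.0,"az":0.0,"jaw":0.0},{"x":0.0,"y":0.0,"z":0.03,"ax":0.0,"ay":0.0,"az":0.0,"jaw":0.0},{"x":0.0,"y":0.0,"z":0.04,"ax":0.0,"ay":0.0,"az":0.0,"jaw":0.0},{"x":0.0,"y":0.0,"z":0.04,"ax":0.0,"ay":0.0,"az":0.0,"jaw":0.0},{"x":0.03,"y":-0.004,"z":0.0,"ax":0.0,"ay":0.0,"az":0.0,"jaw":0.0},{"x":0.035,"y":-0.005,"z":0.0,"ax":0.0,"ay":0.0,"az":0.0,"jaw":0.0},{"x":0.035,"y":-0.005,"z":0.0,"ax":0.0,"ay":0.0,"az":0.0,"jaw":0.0},{"x":0.035,"y":-0.005,"z":0.0,"ax":0.0,"ay":0.0,"az":0.0,"jaw":0.0},{"x":0.03,"y":-0.004,"z":0.0,"ax":0.0,"ay":0.0,"az":0.0,"jaw":0.0},{"x":0.011,"y":-0.001,"z":0.0,"ax":0.0,"ay":0.0,"az":0.0,"jaw":0.0}]'
python3 -m creep '[{"x":0.0,"y":0.0,"z":0.0,"ax":0.0,"ay":0.0,"az":0.0,"jaw":0.0},{"x":0.0,"y":0.0,"z":0.0,"ax":0.0,"ay":0.0,"az":0.0,"jaw":0.0},{"x":0.0,"y":0.0,"z":0.0,"ax":0.0,"ay":0.0,"az":0.0,"jaw":0.0},{"x":0.0,"y":0.0,"z":0.0,"ax":0.0,"ay":0.0,"az":0.0,"jaw":0.0},{"x":0.0,"y":0.0,"z":0.0,"ax":0.0,"ay":0.0,"az":0.0,"jaw":0.0},{"x":0.0,"y":0.0,"z":0.0,"ax":0.0,"ay":0.0,"az":0.0,"jaw":0.0},{"x":0.0,"y":0.0,"z":0.0,"ax":0.0,"ay":0.0,"az":0.0,"jaw":0.0},{"x":0.0,"y":0.0,"z":0.0,"ax":0.0,"ay":0.0,"az":0.0,"jaw":0.0},{"x":0.0,"y":0.0,"z":0.0,"ax":0.0,"ay":0.0,"az":0.0,"jaw":0.0},{"x":0.0,"y":0.0,"z":0.0,"ax":0.0,"ay":0.0,"az":0.0,"jaw":0.0}]'
python3 - <<'E'
from h import *
from ang import run
c=wrist(); print(c["p"])
im=c["image"][20:260,120:440]; cv2.imwrite("pics/w7.png",cv2.resize(im,(800,600),interpolation=cv2.INTER_CUBIC))
c0=dict(np.load("w4.npz"))
sh=(wproj(c,[.598,.0415,.1])-wproj(c0,[.598,.0415,.1]))[0]/.4; print(sh)
W={"R":(140,265,232),"M":(330,440,225),"L":(510,615,236)}
run(c,120,30,{k:(a+sh[0],b+sh[0],y+sh[1]) for k,(a,b,y) in W.items()},[v+sh[0] for v in(270,325,447,500)],np.array([[117,180],[293,172],[479,172],[654,181]])+sh)
E
```

```text
time: 31.67
tool_pos: [0.6715, 0.0303, 0.2036]
orientation: [0.002, 0.076, 0.997, -0.0]
ft_force: [0.7, -0.7, 0.1]
opening: 0.0
grasp_force: 0.0
time: 32.5
tool_pos: [0.6669, 0.0313, 0.2028]
orientation: [0.0, 0.075, 0.997, -0.0]
ft_force: [-0.0, 0.4, 0.7]
opening: -0.0001
grasp_force: 0.0
[0.66690149 0.03129798 0.20276528]
[-1.58130892  3.07861421]
axle 268.4186910848311 206.875 249.375 [0.591 0.002 0.066]
axle 323.4186910848311 206.25 248.125 [0.5939 0.0206 0.066 ]
axle 445.4186910848311 206.875 248.125 [0.6003 0.0616 0.066 ]
axle 498.4186910848311 207.5 249.375 [0.603  0.0795 0.066 ]
yaw -0.15319946008556895 axle-x from pointers 0.0002688067967927185 from shaft [-0.0008 -0.0008 -0.0008 -0.0009] y -0.0006
R [(5, np.float64(-28.74)), (4, np.float64(30.96))] tilt 1.1100000000000012
M [(2, np.float64(-29.13)), (1, np.float64(31.1))] tilt 0.9850000000000012
L [(4, np.float64(-27.75)), (3, np.float64(32.03))] tilt 2.1400000000000006
```

View pics/w7.png

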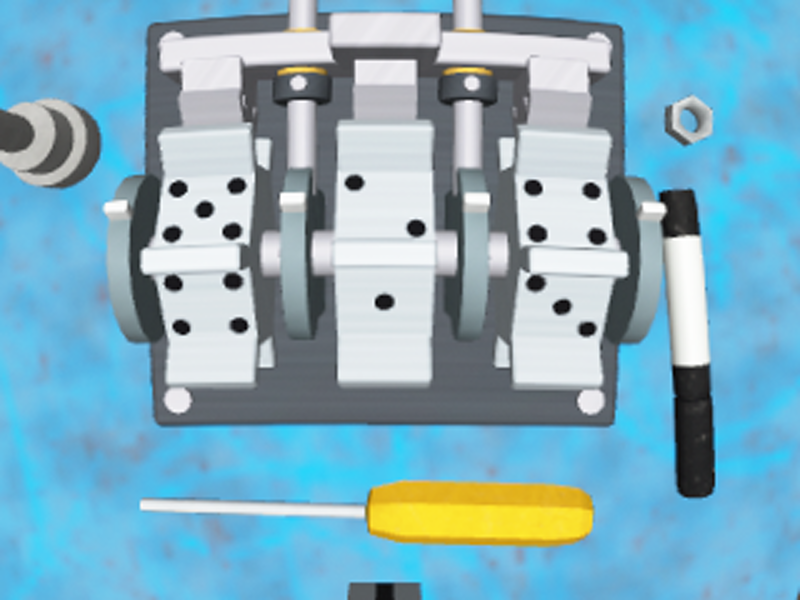

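The front flats show 4, 2, 5 from the robot's left. The bar's bushings sit against the collars at (302,72) and (471,72), the neighbouring objects are unmoved, and the robot is clear.

```bash
python3 -c "
from rig import env; print(env.finish_job())"
```

```text
the job is handed in; nothing more can be done
None
```

I set the wheels to 4, 2, 5 (each measured within about 2° of square), pushed the lock bar against its collars, held it at about 12 N for over a second, released it and handed the job in; the result was not reported back.

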